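Wind the clockwork banding wheel and load a vase

ROBOT

A 6-joint arm with a two-finger parallel gripper is mounted at the origin on the work surface. World frame = base frame: x ahead of the robot, y to its left, z up, the work surface at z = 0. Lengths are in m, angles in rad, forces in N, time in s.
With the tool pointing down it reaches from about 0.225 to 0.725 m from the base axis. Payload 3.1 kg.
Tool frame: the origin (TCP) lies at the very end of the fingers, on their centre line; the grasp point (between the pads) lies 19 mm behind it (ctrl.grip_depth is the distance from the TCP to the grasp point, in m); z points along the fingers, y is the direction in which the jaws open and shut (so a half turn about z gives the same grasp; the last joint's range is limited). The gripper opens to 85 mm and grips with 20 to 120 N. Pads are 22 mm wide; open, the fingers measure 114 mm over their backs; the gripper's body (76 mm by 85 mm) begins 54 mm behind the grasp point. The pads swing forward as they close: fully open they stand 13 mm farther back than shut.
Start: joints at [1.12, 0.048, 0.099, 1.622, 0, 1.443], TCP at [0.167, 0.498, 0.231] pointing down, gripper open.
Joint ranges: [-2.91, 2.91], [-0.99, 1.94], [-1.21, 1.42], [-2.12, 2.29], [-1.49, 1.47], [-3.14, 3.14]. Speed limits (rad/s): [2.79, 2.79, 3.14, 3.14, 3.14, 3.14].

INTERFACE

Orientations are given as a rotation vector (axis times angle).
In Python, from plant import status, optics, job, ctrl gives the robot as it stands.
- The arm moves only by the tool jog_arm, never from a script. Its argument "motion" is text: rows parted by semicolons, each of 7 numbers parted by spaces: the shift along the tool's x, y, z in mm, then the turn, a rotation vector about the tool's x, y, z in degrees, then the finger opening in mm, from 0 to 85.4. In form: dx dy dz ax ay az jaw; .... A call has 1 to 8 rows; each row shifts and turns the pose as measured when the row begins, along the tool's axes as they then stand; what a row does not reach is not made up. A row lasts 1/10 s, in which the tool goes at most 50 mm and 8.59 degrees, less where a joint would pass 70% of its speed; a pose out of reach is approached as far as the arm can. A call is refused whole if a number of a shift passes 50 or a number of a turn 8.59, either way. A call with a gripper value outside its range is refused whole. The fingers move at their own pace and stop on an object; the grip force is fixed at half the most. Time passes only in rows, so rows that do not move let the fingers close. It gives the time, the measured TCP pose, the force and the opening at its end, in the units of the state.
- status.get_obs(): the state, without advancing time (a new reading comes with each control period).
- optics.get_image(name): name is "scene" or "top" or "wrist"; returns the picture (384x512x3 uint8, blue, green, red); there is no depth.
- optics.get_calibration(name): a dict with "mtx" (3x3 intrinsics, pixels), "R" (3x3) and "t" (3): a world point X has camera coordinates R X + t. Camera axes: x right, y down, z forward; pixel columns grow to the right and rows downward; lengths in m; the calibration is good to about 2 mm. The wrist camera is an equidistant fisheye: a pixel r from the principal point sees the ray r / f radians off the axis. A picture is of the moment at which its call begins: read the wrist's pose just before it. get_calibration takes no time and is no camera call; for the wrist camera it gives the pose at the moment of the call.
- job.sign_off(): hands the job in, once; it reports no verdict.
Trained networks look in the newest picture that a camera, given by its name, has taken for a name from the list of things; names that differ only in an ending like _2 or _b are one class to them, and where a whole thing is asked for, a point or a joint stands for the part that bears it (a point fixed in the world has none). Each returns a list of dicts, best first, with "p" (0 to 1); they miss things now and then, are a little off and sometimes report something else, mostly with a low value. They report only what shows in the picture. A call takes as long as a camera call.
- optics.spot_in(camera, target): "bbox" ([left, top, right, bottom] in pixels, round what is visible of it).
- optics.regions_of(camera, target): "region" (384x512 bool, what is visible of it) and "bbox" ([left, top, right, bottom] in pixels, round what is visible of it).
- optics.place_of(camera, target): "position" ([column, row] in pixels: a listed point, or the origin of a listed thing).
The state is a dict: "t": time; "joints": joint angles; "qvel": joint speeds; "joint_efforts": joint torques, N m; "eef_pos": TCP position; "tool_rot": TCP orientation; "force": force on the tool from outside, world axes, zero at the start; "moment": the same for the moment, N m; "opening": finger opening in m.
Only numpy, scipy, OpenCV 4.12 (cv2) and the standard library are available. Lean on these libraries where they do the work, as an engineer would, in place of code of your own. Each camera call takes 0.05 s, during which the arm holds its last target.

TASK

The clockwork banding wheel has run down: wind its brass key clockwise, a part-turn at a time, until the gauge pointer stands in the green, and never let it go into the red. Only then stand the pink vase upright in the middle of the wheel, its foot inside the black ring, setting it down gently, never dropping it, because it is fragile. Leave the mug, the glaze tub and the brush where they are.

Things in the scene. Friction and masses are not known exactly. Their poses are not given: they have to be found in the camera images.
- unit: Blue clockwork banding wheel, 220 x 380 mm, fixed; origin under its centre, x to its back, y left, z up; yaw only. Left (y = 105 mm): box 150 mm wide; its front half is a face sloping 35 degrees, from 50 mm high at x = -100 mm to 120 mm at x = 0, looking forward and up; behind that a flat top 120 mm high with the gauge. Right (y = -90 mm): wheel, aluminium disc 180 mm across, braked.
- key_grip (a point): Centre of the brass key's wing, where to pinch it: on the key's axis, 44 mm out from the sloping face (unit coordinates -75, 105, 121 mm). Axes turn with the key: z out along its axis (35 degrees from vertical, leaning to the unit's front), x along the wing, y across it. Wing 64 mm long, 10 mm thick, 32 mm high (28 to 60 mm out from the face); stem 18 mm thick.
- wind_key (a joint): Key angle, rad: grows as it is wound clockwise, seen looking down at the key from outside. 0 run down, 3.4 to 4.2 green on the gauge, above 4.2 red, 5.2 the stop. Sprung (under 0.3 N m), but it stays where it is left. At 0 the wing lies along the unit's front-back direction.
- pointer_tip (a point): Tip of the gauge's black pointer on the white dial, 125 mm above the bench; pivot at unit coordinates 25, 105, 120 mm, radius 57 mm. It turns clockwise from above by half the key's angle, over a band that is grey, then green, then red. Its direction, from the unit's x axis towards y, is 1.82 rad minus half the key's angle.
- wheel_top (a point): Centre of the wheel's top face, 105 mm above the bench; axes as the unit's. A black ring, 100 mm inside and 110 mm outside diameter, is drawn round it.
- vase: Pink bisque vase, loose, 138 mm high, about 0.3 kg; origin at the centre of its foot, z up. Foot 68 mm across, belly 92 mm across at 20 to 45 mm high, straight neck 42 mm across from 82 mm high to the top. It stands on the bench at the left or the right of the machine.
- mug: White mug, loose, 80 mm across and 95 mm high with a handle at its +y; origin at the centre of its underside. On the other side from the vase. To be left alone.
- tub: White glaze tub with red lid, loose, 110 mm across and 120 mm high, on the far left of the bench; origin at the centre of its underside. To be left alone.
- brush: Wooden brush, 190 mm long, lying on the bench at the far right, handle to its -x; origin under its middle. To be left alone.

How it is judged:
By the outcome, as a careful person would: the job done as asked, in the order asked, and still so for the second after the job is handed in, with the robot touching nothing.
It also fails if it takes over 67 s, if anything falls off the work surface, if the arm or the gripper's body presses on something with over 40 N, if the wrist force passes 120 N, or if a joint passes its speed limit or range.

## Working session

There is one attempt and no reset: what is moved stays moved. The work goes in short steps, Python scripts to look and compute and a tool call to move; the robot and the scene stay as the last step left them, time stands still between calls to the robot, and variables do not carry over. Pictures are saved under pics/ and viewed, and the job is handed in when it is done.

Besides the shell and the picture viewer there is one more tool, called after "Emit:" as name(argument=value, ...) on one line, values as JSON. jog_arm: Moves the arm, as the interface text tells. Its arguments: {"type":"object","properties":{"motion":{"type":"string"}},"required":["motion"]}

```bash
ls; mkdir -p pics; python3 - <<'E'
from plant import status, optics, job, ctrl
import cv2,numpy as np
print(status.get_obs()); print(ctrl.grip_depth)
for c in ["scene","top","wrist"]:
    im=optics.get_image(c); cv2.imwrite(f"pics/a_{c}.png",im)
    k=optics.get_calibration(c); print(c,k)
    if c!="wrist":
      for n in ["unit","key_grip","pointer_tip","wheel_top","vase","mug","tub","brush"]:
        print(n,[(np.round(d["position"],1).tolist(),round(d["p"],2)) for d in optics.place_of(c,n)[:2]])
E
```

```text
pics
{'t': 0.0, 'joints': array([ 1.12020903e+00,  4.87461529e-02,  9.75535185e-02,  1.62200038e+00,
       -3.56524561e-05,  1.44299184e+00]), 'qvel': array([-4.00076973e-04,  4.15434601e-04,  1.69692967e-03,  2.26906517e-03,
        9.50494156e-04, -4.82358572e-05]), 'joint_efforts': array([-1.93750027e-03, -3.38785243e+01,  3.20013034e+01,  2.05041119e-02,
       -3.07875871e-04, -5.01164422e-06]), 'eef_pos': array([0.16628281, 0.49730878, 0.23009734]), 'tool_rot': array([-0.50472307, -3.10012363,  0.00362359]), 'force': array([ 0.27520952,  0.58747533, -0.44559236]), 'moment': array([-0.020512  ,  0.00525559, -0.01738764]), 'opening': 0.0851254958166966}
0.0187
scene {'mtx': array([[457.0847576 ,   0.        , 257.24682777],
       [  0.        , 457.0847576 , 193.91692592],
       [  0.        ,   0.        ,   1.        ]]), 'R': array([[ 0.18377152,  0.9829152 ,  0.01028262],
       [ 0.76542456, -0.13652932, -0.62887597],
       [-0.61672787,  0.12344006, -0.77743764]]), 't': array([-0.11817952, -0.36928775,  1.63760993])}
unit [([241.0, 242.8], 0.79)]
key_grip [([278.2, 186.
[... 492 characters left out ...]
]]), 't': array([-0.01444976,  0.57570546,  1.36584623])}
unit [([264.0, 171.8], 0.57)]
key_grip [([232.3, 193.2], 0.62)]
pointer_tip []
wheel_top []
vase [([141.4, 208.5], 0.63)]
mug [([367.7, 162.9], 0.65), ([365.3, 213.4], 0.6)]
tub [([263.6, 169.5], 0.31)]
brush [([370.5, 163.1], 0.75)]
wrist {'mtx': array([[297.31863964,   0.        , 256.58797353],
       [  0.        , 297.31863964, 191.43999586],
       [  0.        ,   0.        ,   1.        ]]), 'R': array([[ 3.17899584e-01,  9.48124240e-01, -5.28564566e-04],
       [ 9.15905975e-01, -3.06952830e-01,  2.58643006e-01],
       [ 2.45063459e-01, -8.27066193e-02, -9.65972834e-01]]), 't': array([-0.52491048, -0.03242479,  0.37702556])}
```

View pics/a_scene.png

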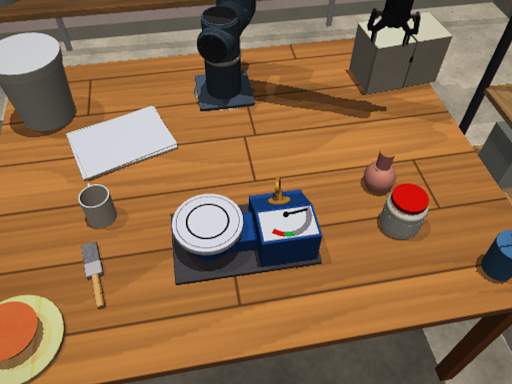

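View pics/a_top.png

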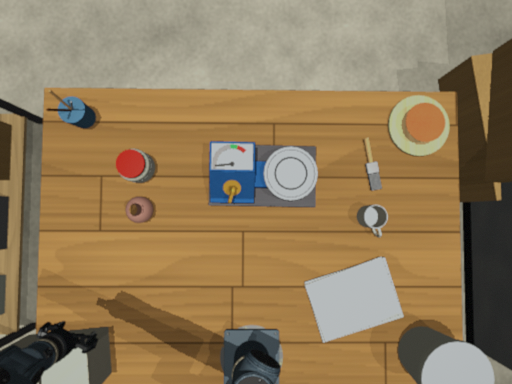

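View pics/a_wrist.png

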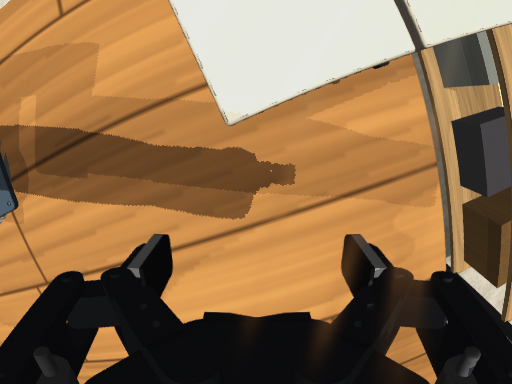

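```bash
python3 - <<'E'
import cv2,numpy as np
a=cv2.imread("pics/a_top.png");b=cv2.imread("pics/a_scene.png")
cv2.imwrite("pics/z_top.png",cv2.resize(a[130:220,200:330],None,fx=6,fy=6,interpolation=cv2.INTER_CUBIC))
cv2.imwrite("pics/z_scene.png",cv2.resize(b[170:285,165:330],None,fx=4.8,fy=4.8,interpolation=cv2.INTER_CUBIC))
cv2.imwrite("pics/z_v.png",np.hstack([cv2.resize(b[140:210,350:400],None,fx=8,fy=8),cv2.resize(a[185:235,115:165],(400,560))]))
E
```

```text
(no output)
```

View pics/z_top.png

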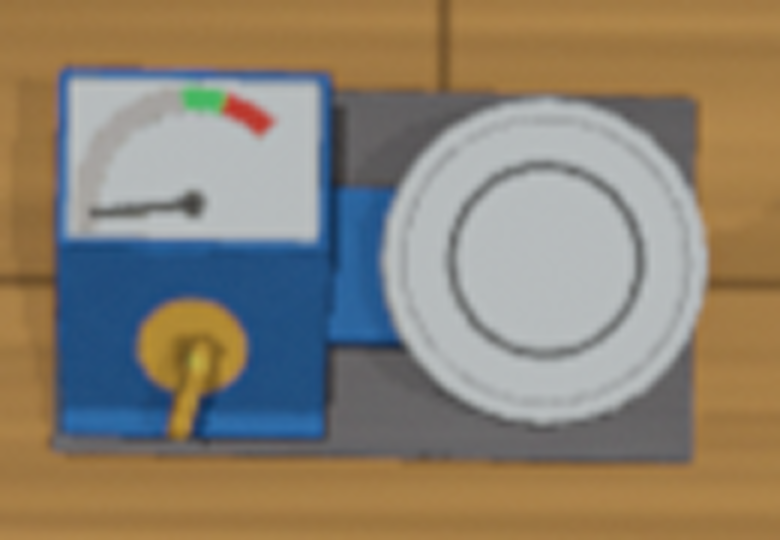

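View pics/z_scene.png

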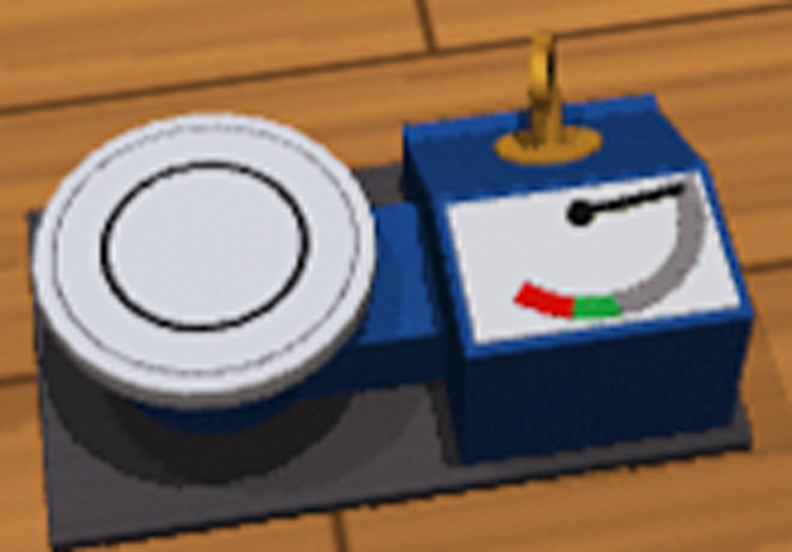

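View pics/z_v.png

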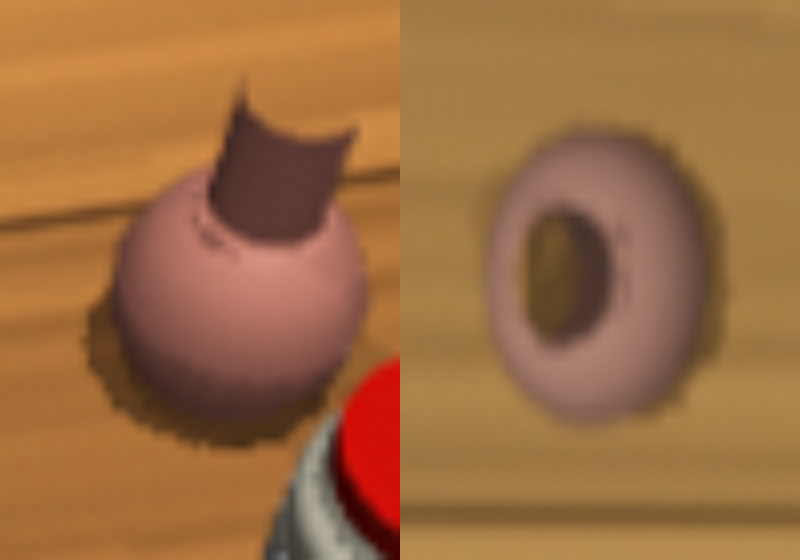

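```bash
cat > h.py <<'E'
from plant import status, optics, job, ctrl
import cv2,numpy as np
from scipy.optimize import least_squares
from scipy.spatial.transform import Rotation as Ro
K={c:optics.get_calibration(c) for c in ["scene","top"]}
def proj(c,X):
    k=K[c];p=k["mtx"]@(k["R"]@np.asarray(X,float)+k["t"]);return p[:2]/p[2]
def onz(c,uv,z):
    k=K[c];d=k["R"].T@np.linalg.solve(k["mtx"],[uv[0],uv[1],1]);o=-k["R"].T@k["t"];return o+d*(z-o[2])/d[2]
E
python3 - <<'E'
from h import *
T=lambda u,v:(200+(u+.5)/6-.5,130+(v+.5)/6-.5)
S=lambda u,v:(165+(u+.5)/4.8-.5,170+(v+.5)/4.8-.5)
obs=[("top",T(546,258),(0,-.09,.105)),("top",T(194,203),(.025,.105,.124)),
("top",T(60,243),(0,.18,.12)),("top",T(329,247),(0,.03,.12)),
("scene",S(205,246),(0,-.09,.105)),("scene",S(580,212),(.025,.105,.124)),
("scene",S(437,199),(0,.03,.12)),("scene",S(710,165),(0,.18,.12)),("scene",S(404,126),(-.1,.03,.05)),("scene",S(655,96),(-.1,.18,.05)),
("scene",S(548,148),(-.05,.105,.085)),("top",T(192,348),(-.05,.105,.085))]
def W(p,x):
    c,s=np.cos(p[2]),np.sin(p[2]);return np.array([p[0]+c*x[0]-s*x[1],p[1]+s*x[0]+c*x[1],x[2]])
f=lambda p:np.concatenate([proj(c,W(p,x))-uv for c,uv,x in obs])
r=least_squares(f,[.5,0,0],loss="soft_l1");print("unit",r.x,np.round(f(r.x).reshape(-1,2),1).tolist())
p=r.x
for n,x in dict(key=(-.075,.105,.121),wheel=(0,-.09,.105)).items(): print(n,W(p,x))
V=lambda u,v:(350+(u+.5)/8-.5,140+(v+.5)/8-.5)
# vase
print("neck top",onz("top",(135.9,209.5),.138)); 
print("belly",onz("top",(115+(597-400)/8,185+(277)/11.2),.035),"scene",onz("scene",V(242,303),.035))
print("neck scene",onz("scene",V(298,95),.138), onz("scene",V(268,243),.082))
for c in ["top","scene"]:
  optics.get_image(c)
  for d in optics.regions_of(c,"vase")[:2]: print(c,d["p"],d["bbox"],cv2.moments(d["region"].astype(np.uint8),True)["m10"])
for c in ["top","scene"]:
  for n in ["mug","tub"]: print(c,n,[(d["bbox"],d["p"]) for d in optics.spot_in(c,n)[:2]])
E
```

```text
unit [ 0.63597454 -0.03685855 -0.0143164 ] [[0.1, 0.5], [-0.1, 0.1], [-0.9, 0.7], [0.2, 1.1], [0.1, 0.0], [0.4, 0.4], [-1.1, 0.1], [-0.1, -0.5], [-0.3, 1.9], [0.1, 1.4], [0.4, 0.1], [0.1, -0.3]]
key [0.5624854  0.06920439 0.121     ]
wheel [ 0.63468611 -0.12684932  0.105     ]
neck top [0.51106064 0.37153038 0.138     ]
belly [0.51120558 0.38768376 0.035     ] scene [0.51742959 0.38848053 0.035     ]
neck scene [0.51161648 0.38725332 0.138     ] [0.52940595 0.38294521 0.082     ]
top 0.79 [126.5, 196.7, 153.4, 222.4] 71847.0
scene 0.68 [364.7, 152.0, 395.6, 194.6] 341597.0
top mug [([358.2, 202.3, 388.3, 241.6], 0.89)]
top tub [([114.3, 150.6, 155.5, 185.7], 0.76)]
scene mug [([76.4, 186.8, 116.5, 228.7], 0.98)]
scene tub [([378.4, 181.9, 432.5, 239.3], 0.92), ([83.3, 239.3, 104.1, 305.2], 0.66)]
```

```bash
python3 - <<'E'
from h import *
th=np.linspace(0,2*np.pi,60)
prof=[(.034,0),(.046,.02),(.046,.045),(.042,.058),(.034,.070),(.021,.082),(.021,.138)]
def pts(x,y): return np.array([[x+r*np.cos(t),y+r*np.sin(t),z] for r,z in prof for t in th])
def bb(c,x,y):
    q=np.array([proj(c,X) for X in pts(x,y)]);return np.r_[q.min(0),q.max(0)]
o={"top":np.array([126.5,196.7,153.4,222.4]),"scene":np.array([364.7,152,395.6,194.6])}
f=lambda p:np.concatenate([bb(c,*p)-o[c] for c in o])
r=least_squares(f,[.515,.388],diff_step=1e-3,loss="soft_l1");print(r.x,f(r.x))
ims=[]
for c,(x0,y0,x1,y1) in {"top":(110,180,170,240),"scene":(345,135,415,205)}.items():
    im=cv2.imread(f"pics/a_{c}.png");s=400/(x1-x0)
    z=cv2.resize(im[y0:y1,x0:x1],(400,400),interpolation=cv2.INTER_CUBIC)
    for rr,zz in prof:
        q=np.array([(proj(c,[r.x[0]+rr*np.cos(t),r.x[1]+rr*np.sin(t),zz])-[x0,y0]+.5)*s for t in th]).astype(int)
        cv2.polylines(z,[q],True,(0,255,0) if zz<.138 else (255,0,0),1)
    ims.append(z)
cv2.imwrite("pics/v2.png",np.hstack(ims))
E
```

```text
[0.51677532 0.38696287] [-2.06126517 -2.02879679  0.87566685 -0.87891811 -2.25501957 -4.66050799
  0.42073907 -0.73383359]
```

View pics/v2.png

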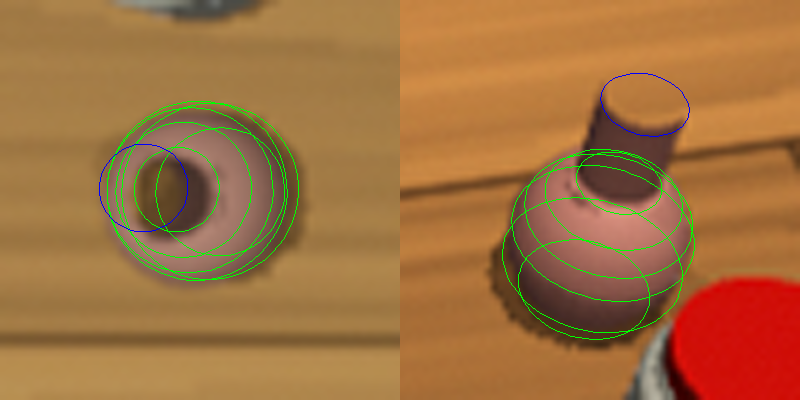

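```bash
cat >> h.py <<'E'
UY=-0.0143
Ru=Ro.from_euler("z",UY)
KEY=np.array([.5625,.0692,.121]); OUT=Ru.apply([-np.sin(np.radians(35)),0,np.cos(np.radians(35))])
def keyrot(phi,flip=0):
    # phi deg tool angle wound; tool y along unit y at phi=0
    z=-OUT; y=Ru.apply([0,1,0]) ; 
    if flip: y=-y
    x=np.cross(y,z); return Ro.from_matrix(np.c_[x,y,z])*Ro.from_euler("z",phi,degrees=True)
def down(yang): # tool down, y dir at yang deg
    a=np.radians(yang);y=np.array([np.cos(a),np.sin(a),0]);z=np.array([0,0,-1.]);return Ro.from_matrix(np.c_[np.cross(y,z),y,z])
def cur():
    o=status.get_obs();return o["eef_pos"],Ro.from_rotvec(o["tool_rot"]),o
def plan(P,R,jaw,mm=45,dg=8.2,cam=0):
    p,r,o=cur(); P=np.asarray(P,float)
    w=(r.inv()*R).as_rotvec(degrees=True); d=P-p
    n=max(1,int(np.ceil(max(np.linalg.norm(d)*1000/mm,np.linalg.norm(w)/dg-1e-6))))
    print("t",round(o["t"],2),"at",p.round(4),"j",np.degrees(o["joints"]).round(0),"F",o["force"].round(1),"open",round(o["opening"],4),"dist mm",(d*1000).round(1),"rot",w.round(1),"rows",n)
    out=[]; rr=r
    for i in range(n):
        sh=rr.inv().apply(d/n)*1000
        out.append(" ".join(f"{v:.1f}" for v in [*sh,*(w/n)])+f" {jaw:g}"); rr=rr*Ro.from_rotvec(w/n,degrees=True)
    for i in range(0,n,8): print("; ".join(out[i:i+8]))
E
python3 - <<'E'
from h import *
p,r,o=cur()
for f in (0,1): 
    print(f); plan(KEY+.075*OUT,keyrot(0,f),85)
E
```

```text
0
t 1.35 at [0.1666 0.4979 0.2313] j [64.  3.  6. 93. -0. 83.] F [-0.3  0.   1.5] open 0.0856 dist mm [ 352.9 -428.1  -48.9] rot [ -5.4 -34.7 -17.1] rows 13
-36.2 -22.6 3.8 -0.4 -2.7 -1.3 85; -35.5 -23.5 5.3 -0.4 -2.7 -1.3 85; -34.6 -24.3 6.7 -0.4 -2.7 -1.3 85; -33.7 -25.2 8.1 -0.4 -2.7 -1.3 85; -32.7 -26.0 9.5 -0.4 -2.7 -1.3 85; -31.6 -26.8 10.8 -0.4 -2.7 -1.3 85; -30.5 -27.6 12.1 -0.4 -2.7 -1.3 85; -29.2 -28.4 13.2 -0.4 -2.7 -1.3 85
-27.9 -29.1 14.4 -0.4 -2.7 -1.3 85; -26.6 -29.9 15.4 -0.4 -2.7 -1.3 85; -25.1 -30.6 16.4 -0.4 -2.7 -1.3 85; -23.6 -31.3 17.3 -0.4 -2.7 -1.3 85; -22.1 -31.9 18.2 -0.4 -2.7 -1.3 85
1
t 1.35 at [0.1666 0.4979 0.2313] j [64.  3.  6. 93. -0. 83.] F [-0.3  0.   1.5] open 0.0856 dist mm [ 352.9 -428.1  -48.9] rot [-49.    7.6 155.4] rows 20
-23.5 -14.7 2.4 -2.5 0.4 7.8 85; -25.3 -11.5 1.7 -2.5 0.4 7.8 85; -26.6 -8.0 1.1 -2.5 0.4 7.8 85; -27.5 -4.4 0.7 -2.5 0.4 7.8 85; -27.8 -0.6 0.4 -2.5 0.4 7.8 85; -27.7 3.1 0.3 -2.5 0.4 7.8 85; -27.0 6.8 0.3 -2.5 0.4 7.8 85; -25.8 10.4 0.5 -2.5 0.4 7.8 85
-24.2 13.8 0.8 -2.5 0.4 7.8 85; -22.1 16.9 1.3 -2.5 0.4 7.8 85; -19.6 19.6 2.0 -2.5 0.4 7.8 85; -16.8 22.0 2.8 -2.5 0.4 7.8 85; -13.7 24.0 3.6 -2.5 0.4 7.8 85; -10.4 25.4 4.6 -2.5 0.4 7.8 85; -6.9 26.4 5.7 -2.5 0.4 7.8 85; -3.3 26.8 6.8 -2.5 0.4 7.8 85
0.2 26.7 7.9 -2.5 0.4 7.8 85; 3.8 26.1 9.0 -2.5 0.4 7.8 85; 7.2 24.9 10.2 -2.5 0.4 7.8 85; 10.4 23.3 11.3 -2.5 0.4 7.8 85
```

Emit:
jog_arm(motion="-36 -22.5 4 -0.4 -2.7 -1.3 85; -35.5 -23.5 5 -0.4 -2.7 -1.3 85; -34.5 -24 7 -0.4 -2.7 -1.3 85; -33.5 -25 8 -0.4 -2.7 -1.3 85; -32.5 -26 9.5 -0.4 -2.7 -1.3 85; -31.5 -27 11 -0.4 -2.7 -1.3 85; -30.5 -27.5 12 -0.4 -2.7 -1.3 85; -29 -28.5 13 -0.4 -2.7 -1.3 85")

```text
t: 2.15
eef_pos: [0.3905, 0.2315, 0.2025]
tool_rot: [0.167, 2.74, -0.005]
force: [0.3, -0.2, 0.6]
opening: 0.0849
```

```bash
python3 - <<'E'
from h import *
plan(KEY+.075*OUT,keyrot(0),85)
E
```

```text
t 2.15 at [0.3905 0.2315 0.2025] j [ 31. -29. -27.  73. -13.  36.] F [ 0.3 -0.2  0.6] open 0.0849 dist mm [ 129.  -161.7  -20. ] rot [ -1.9 -12.2  -5.8] rows 5
-25.8 -29.2 14.5 -0.4 -2.4 -1.2 85; -24.6 -29.8 15.4 -0.4 -2.4 -1.2 85; -23.3 -30.4 16.2 -0.4 -2.4 -1.2 85; -22.0 -30.9 17.0 -0.4 -2.4 -1.2 85; -20.6 -31.5 17.7 -0.4 -2.4 -1.2 85
```

Emit:
jog_arm(motion="-26 -29 14.5 -0.4 -2.4 -1.2 85; -24.5 -30 15.5 -0.4 -2.4 -1.2 85; -23.5 -30.5 16 -0.4 -2.4 -1.2 85; -22 -31 17 -0.4 -2.4 -1.2 85; -20.5 -31.5 17.5 -0.4 -2.4 -1.2 85; 0 0 0 0 0 0 85")

```text
t: 2.75
eef_pos: [0.5242, 0.0587, 0.1833]
tool_rot: [0.012, 2.521, -0.008]
force: [-0.1, 0.8, -0.9]
opening: 0.085
```

```bash
python3 - <<'E'
from h import *
plan(KEY-.0147*OUT,keyrot(0),85)
k=optics.get_calibration("wrist");im=optics.get_image("wrist")
def pw(X):
    c=k["R"]@np.asarray(X)+k["t"];th=np.arctan2(np.hypot(c[0],c[1]),c[2]);a=np.arctan2(c[1],c[0]);f=k["mtx"][0,0]
    return np.array([k["mtx"][0,2]+f*th*np.cos(a),k["mtx"][1,2]+f*th*np.sin(a)])
x=keyrot(0).as_matrix()[:,0]
y=keyrot(0).as_matrix()[:,1]
print("kg",pw(KEY),[ (d["position"],d["p"]) for d in optics.place_of("wrist","key_grip")],[ (d["bbox"],d["p"]) for d in optics.spot_in("wrist","key_grip")])
for sx in(-.032,.032):
  for sy in (-.005,.005):
    q=pw(KEY+.016*OUT+sx*x+sy*y);print(q.round(0));cv2.circle(im,tuple(q.astype(int)),3,(0,255,0),-1)
cv2.imwrite("pics/w1.png",im)
E
```

```text
t 2.75 at [0.5242 0.0587 0.1833] j [ -1. -37. -40.  51.   0.  -0.] F [-0.1  0.8 -0.9] open 0.085 dist mm [ 46.8  10.4 -74.3] rot [-0.   0.6  0.3] rows 2
2.6 5.6 43.8 -0.0 0.3 0.1 85; 2.4 5.5 43.8 -0.0 0.3 0.1 85
kg [271.24762889 196.75908422] [([272.9, 193.7], 0.64)] [([257.8, 153.2, 289.6, 234.3], 0.63)]
[265. 245.]
[278. 245.]
[266. 158.]
[281. 158.]
```

View pics/w1.png

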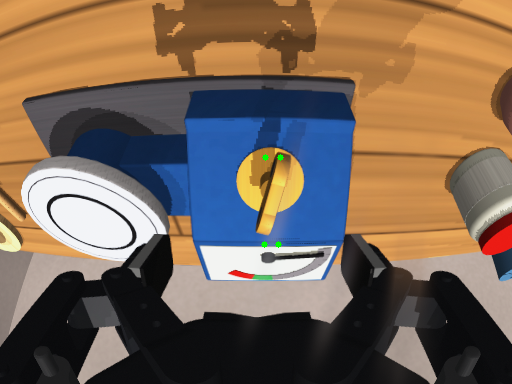

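```bash
sed -i 's/^KEY=.*/KEY=np.array([.5625,.0692,.121])+np.array([-.82,.01,-.57])*.0015+np.array([0,.0005,0]); OUT=Ru.apply([-np.sin(np.radians(35)),0,np.cos(np.radians(35))])/' h.py; python3 - <<'E'
from h import *
plan(KEY+.0553*OUT,keyrot(15),85)
plan(KEY-.0147*OUT,keyrot(15),85)
E
```

```text
t 2.9 at [0.5236 0.0635 0.185 ] j [ -0. -37. -39.  52.   0.  -0.] F [ 0.1 -0.2  0. ] open 0.0852 dist mm [  5.9   6.7 -19.5] rot [ 0.4  0.5 15.6] rows 2
3.3 3.4 9.7 0.2 0.3 7.8 85; 3.7 2.9 9.7 0.2 0.3 7.8 85
t 2.9 at [0.5236 0.0635 0.185 ] j [ -0. -37. -39.  52.   0.  -0.] F [ 0.1 -0.2  0. ] open 0.0852 dist mm [ 46.1   6.1 -76.9] rot [ 0.4  0.5 15.6] rows 2
3.6 3.2 44.7 0.2 0.3 7.8 85; 3.8 2.8 44.7 0.2 0.3 7.8 85
```

Emit:
jog_arm(motion="3.3 3.4 10 0.2 0.3 7.8 85; 3.6 3 10 0.2 0.3 7.8 85; 0 0 0 0 0 0 85; 0 0 0 0 0 0 85")

```text
t: 3.3
eef_pos: [0.5297, 0.0769, 0.168]
tool_rot: [0.345, 2.51, 0.107]
force: [0.0, -0.5, 0.8]
opening: 0.085
```

```bash
python3 - <<'E'
from h import *
plan(KEY-.0147*OUT,keyrot(15),85,mm=20)
E
```

```text
t 3.3 at [0.5297 0.0769 0.168 ] j [  2. -34. -40.  49.  -1.  17.] F [ 0.  -0.5  0.8] open 0.085 dist mm [ 40.   -7.4 -59.9] rot [ 0.4 -0.   0. ] rows 4
-0.1 -1.9 18.0 0.1 -0.0 0.0 85; -0.1 -1.8 18.0 0.1 -0.0 0.0 85; -0.1 -1.8 18.0 0.1 -0.0 0.0 85; -0.1 -1.8 18.0 0.1 -0.0 0.0 85
```

Emit:
jog_arm(motion="0 -2 18 0 0 0 85; 0 -2 18 0 0 0 85; 0 -1.8 18 0 0 0 85; 0 -1.5 18 0 0 0 85; 0 0 0 0 0 0 85; 0 0 0 0 0 0 85")

```text
t: 3.9
eef_pos: [0.5728, 0.0758, 0.1148]
tool_rot: [0.314, 2.504, 0.108]
force: [-0.4, -0.5, 1.0]
opening: 0.0851
```

```bash
python3 - <<'E'
from h import *
plan(KEY-.0147*OUT,keyrot(15),85,mm=20)
im=optics.get_image("wrist");cv2.imwrite("pics/w2.png",im)
E
```

```text
t 3.9 at [0.5728 0.0758 0.1148] j [  1. -26. -41.  39.  -0.  15.] F [-0.4 -0.5  1. ] open 0.0851 dist mm [-3.1 -6.2 -6.7] rot [0.9 0.4 1.3] rows 1
4.7 -7.7 3.6 0.9 0.4 1.3 85
```

View pics/w2.png

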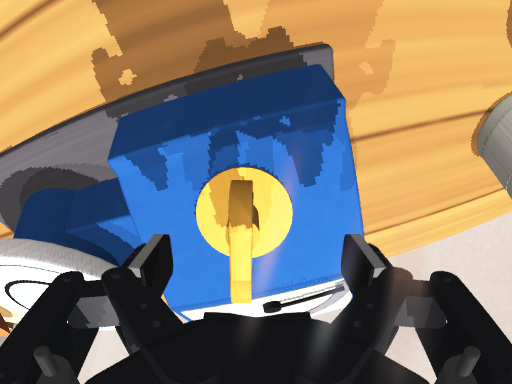

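Emit:
jog_arm(motion="2.5 -4 2 0.5 0.2 0.6 85; 2.2 -3.7 1.6 0.4 0.2 0.7 85; 0 0 0 0 0 0 85; 0 0 0 0 0 0 85")

```text
t: 4.35
eef_pos: [0.5701, 0.0697, 0.1117]
tool_rot: [0.349, 2.505, 0.099]
force: [0.1, -0.6, 0.2]
opening: 0.085
```

```bash
python3 - <<'E'
from h import *
plan(KEY-.0147*OUT,keyrot(15),85,mm=20)
E
```

```text
t 4.35 at [0.5701 0.0697 0.1117] j [  1. -26. -41.  39.  -1.  16.] F [ 0.1 -0.6  0.2] open 0.085 dist mm [-0.4 -0.1 -3.6] rot [ 0.1  0.3 -0. ] rows 1
2.3 -0.8 2.7 0.1 0.3 -0.0 85
```

Emit:
jog_arm(motion="3 -0.8 3 0 0.3 0 60; 0 0 0 0 0 0 30; 0 0 0 0 0 0 0; 0 0 0 0 0 0 0; 0 0 0 0 0 0 0; 0 0 0 0 0 0 0; 0 0 0 0 0 0 0; 0 0 0 0 0 0 0")

```text
t: 5.15
eef_pos: [0.5693, 0.0698, 0.1079]
tool_rot: [0.349, 2.51, 0.101]
force: [-1.0, 0.2, 0.5]
opening: 0.0139
```

```bash
python3 - <<'E'
from h import *
plan(KEY-.0147*OUT,keyrot(15),0,mm=20)
E
```

```text
t 5.15 at [0.5693 0.0698 0.1079] j [  1. -25. -41.  39.  -1.  16.] F [-1.   0.2  0.5] open 0.0139 dist mm [ 0.4 -0.2  0.2] rot [ 0.1 -0.  -0. ] rows 1
-0.5 -0.1 0.1 0.1 -0.0 -0.0 0
```

Opening 13.9 mm, still closing toward 10. I start the first part-turn with a gentle beginning.

Emit:
jog_arm(motion="0 0 0 0 0 0 0; 0 0 0 0 0 5 0; 0 0 0 0 0 8 0; 0 0 0 0 0 8 0; 0 0 0 0 0 8 0")

```text
t: 5.65
eef_pos: [0.5695, 0.0704, 0.108]
tool_rot: [0.994, 2.358, 0.306]
force: [-0.4, 0.1, -0.6]
opening: 0.014
```

```bash
python3 - <<'E'
from h import *
plan(KEY-.0147*OUT,keyrot(125),0,mm=20)
k=cur();print(k[2]["moment"],(keyrot(0).inv()*k[1]).as_rotvec(degrees=True))
E
```

```text
t 5.65 at [0.5695 0.0704 0.108 ] j [  1. -25. -41.  39.  -1.  46.] F [-0.4  0.1 -0.6] open 0.014 dist mm [ 0.2 -0.8  0.1] rot [ 0.  -0.2 80.1] rows 10
-0.1 -0.0 0.0 0.0 -0.0 8.0 0; -0.1 -0.0 0.0 0.0 -0.0 8.0 0; -0.1 -0.0 0.0 0.0 -0.0 8.0 0; -0.1 -0.0 0.0 0.0 -0.0 8.0 0; -0.1 0.0 0.0 0.0 -0.0 8.0 0; -0.1 0.0 0.0 0.0 -0.0 8.0 0; -0.1 0.0 0.0 0.0 -0.0 8.0 0; -0.1 0.0 0.0 0.0 -0.0 8.0 0
-0.1 0.0 0.0 0.0 -0.0 8.0 0; -0.1 0.1 0.0 0.0 -0.0 8.0 0
[-0.10425734  0.60529199  0.21021101] [-0.159085    0.05393115 44.92991379]
```

```bash
python3 - <<'E'
from h import *
im=optics.get_image("wrist");t=optics.get_image("scene")
cv2.imwrite("pics/w3.png",np.hstack([cv2.resize(im,(400,300)),cv2.resize(t[140:290,200:400],(400,300))]))
E
```

```text
(no output)
```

View pics/w3.png

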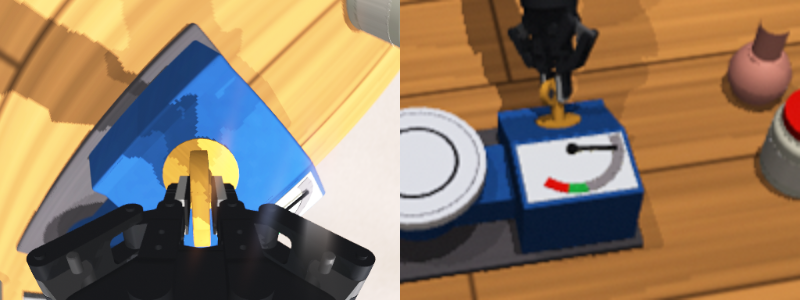

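The wing sits between the pads (wrist view, about (200,200)) and turns with them; the pointer moved along the grey. Continue.

Emit:
jog_arm(motion="0 0 0 0 0 8 0; 0 0 0 0 0 8 0; 0 0 0 0 0 8 0; 0 0 0 0 0 8 0; 0 0 0 0 0 8 0; 0 0 0 0 0 8 0; 0 0 0 0 0 8 0; 0 0 0 0 0 8 0")

```text
t: 6.55
eef_pos: [0.5706, 0.0706, 0.1088]
tool_rot: [2.212, 1.549, 0.697]
force: [-0.2, 0.2, 0.8]
opening: 0.0135
```

```bash
python3 - <<'E'
from h import *
plan(KEY-.0147*OUT,keyrot(125),0,mm=20)
k=cur();print(k[2]["moment"],(keyrot(0).inv()*k[1]).as_rotvec(degrees=True))
E
```

```text
t 6.55 at [0.5706 0.0706 0.1088] j [  1. -25. -41.  39.  -1. 111.] F [-0.2  0.2  0.8] open 0.0135 dist mm [-0.9 -1.  -0.7] rot [ 0.1 -0.2 15.8] rows 2
-0.7 -0.4 0.0 0.0 -0.1 7.9 0; -0.7 -0.3 0.0 0.0 -0.1 7.9 0
[-0.17735023  0.51996561  0.18843033] [-2.80560156e-01  6.75631531e-02  1.09224998e+02]
```

Emit:
jog_arm(motion="-0.5 0 0 0 0 8 0; -0.5 0 0 0 0 8 0; 0 0 0 0 0 0 0; 0 0 0 0 0 0 40; 0 0 0 0 0 0 85; 0 0 0 0 0 0 85; 0 0 0 0 0 0 85; 0 0 0 0 0 0 85")

```text
t: 7.35
eef_pos: [0.5707, 0.07, 0.1086]
tool_rot: [2.445, 1.264, 0.773]
force: [-0.6, -0.4, -0.6]
opening: 0.0839
```

```bash
python3 - <<'E'
from h import *
k=cur();print(k[2]["opening"],(keyrot(0).inv()*k[1]).as_rotvec(degrees=True),k[2]["joints"].round(2))
im=optics.get_image("wrist");t=optics.get_image("scene");u=optics.get_image("top")
cv2.imwrite("pics/w4.png",np.hstack([cv2.resize(im,(400,300)),cv2.resize(t[140:290,200:400],(400,300))]))
cv2.imwrite("pics/w4t.png",cv2.resize(u[130:220,200:330],None,fx=6,fy=6,interpolation=cv2.INTER_CUBIC))
E
```

```text
0.08385207023575657 [ -0.35522011   0.14236109 124.5757243 ] [ 0.01 -0.45 -0.72  0.68 -0.01  2.2 ]
```

View pics/w4.png

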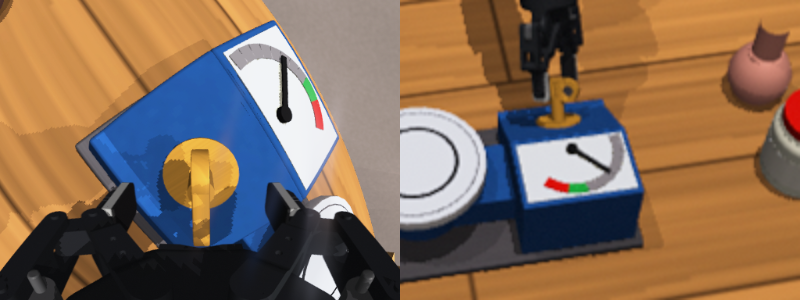

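View pics/w4t.png

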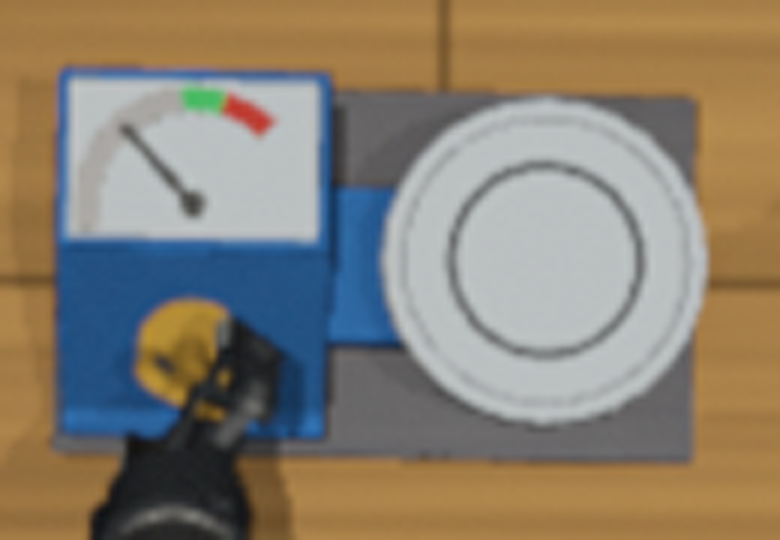

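Emit:
jog_arm(motion="0 0 -20 0 0 0 85; 0 0 -30 0 0 -4 85; 0 0 0 0 0 -8.2 85; 0 0 0 0 0 -8.2 85; 0 0 0 0 0 -8.2 85; 0 0 0 0 0 -8.2 85; 0 0 0 0 0 -8.2 85; 0 0 0 0 0 -8.2 85")

```text
t: 8.3
eef_pos: [0.5408, 0.0702, 0.152]
tool_rot: [1.487, 2.127, 0.468]
force: [1.3, 0.5, -0.0]
opening: 0.085
```

Emit:
jog_arm(motion="0 0 0 0 0 -8.2 85; 0 0 0 0 0 -8.2 85; 0 0 0 0 0 -8.2 85; 0 0 0 0 0 -8.2 85; 0 0 0 0 0 -8.2 85; 0 0 0 0 0 -8.2 85; 0 0 0 0 0 -8.2 85; 0 0 0 0 0 -8.2 85")

```text
t: 9.1
eef_pos: [0.5409, 0.0702, 0.1525]
tool_rot: [0.031, 2.525, 0.004]
force: [-0.1, 0.1, 0.0]
opening: 0.0852
```

```bash
python3 - <<'E'
from h import *
plan(KEY+.04*OUT,keyrot(-55.5),85)
E
```

```text
t 9.1 at [0.5409 0.0702 0.1525] j [  1. -33. -41.  47.  -1.   2.] F [-0.1  0.1  0. ] open 0.0852 dist mm [-2.5 -0.2  0.4] rot [  0.1   0.4 -56.2] rows 7
0.3 -0.0 -0.3 0.0 0.1 -8.0 85; 0.3 0.0 -0.3 0.0 0.1 -8.0 85; 0.3 0.0 -0.3 0.0 0.1 -8.0 85; 0.3 0.1 -0.3 0.0 0.1 -8.0 85; 0.2 0.1 -0.3 0.0 0.1 -8.0 85; 0.2 0.1 -0.3 0.0 0.1 -8.0 85; 0.2 0.2 -0.3 0.0 0.1 -8.0 85
```

Emit:
jog_arm(motion="0.3 0 0 0 0 -8 85; 0.3 0 0 0 0 -8 85; 0.3 0 0 0 0.1 -8 85; 0.3 0 0 0 0.1 -8 85; 0.3 0 0 0 0.1 -8 85; 0.2 0.1 0 0 0.1 -8 85; 0.2 0.2 0 0 0 -8 85; 0 0 0 0 0 0 85")

```text
t: 9.9
eef_pos: [0.5392, 0.0697, 0.1518]
tool_rot: [-1.232, 2.267, -0.399]
force: [-0.5, 0.2, 0.7]
opening: 0.0853
```

```bash
python3 - <<'E'
from h import *
plan(KEY-.0147*OUT,keyrot(-55.5),85,mm=15)
E
```

```text
t 9.9 at [0.5392 0.0697 0.1518] j [  1. -32. -41.  47.  -1. -56.] F [-0.5  0.2  0.7] open 0.0853 dist mm [ 30.5  -0.2 -43.7] rot [-0.   0.   2.4] rows 4
-0.0 0.1 13.3 -0.0 0.0 0.6 85; -0.0 0.1 13.3 -0.0 0.0 0.6 85; -0.0 0.1 13.3 -0.0 0.0 0.6 85; -0.0 0.1 13.3 -0.0 0.0 0.6 85
```

Emit:
jog_arm(motion="0 0 13 0 0 0.6 85; 0 0 13 0 0 0.6 85; 0 0 13 0 0 0.6 85; 0 0 13.5 0 0 0.6 85; 0 0 0 0 0 0 85; 0 0 0 0 0 0 85")

```text
t: 10.5
eef_pos: [0.5712, 0.0694, 0.1094]
tool_rot: [-1.159, 2.295, -0.378]
force: [0.7, -1.1, -0.2]
opening: 0.085
```

```bash
python3 - <<'E'
from h import *
plan(KEY-.0147*OUT,keyrot(-55.5),85,mm=15)
im=optics.get_image("wrist");cv2.imwrite("pics/w5.png",im)
E
```

```text
t 10.5 at [0.5712 0.0694 0.1094] j [  1. -25. -41.  39.  -1. -53.] F [ 0.7 -1.1 -0.2] open 0.085 dist mm [-1.5  0.2 -1.3] rot [-0.2  0.1 -1.1] rows 1
1.0 1.7 0.2 -0.2 0.1 -1.1 85
```

View pics/w5.png

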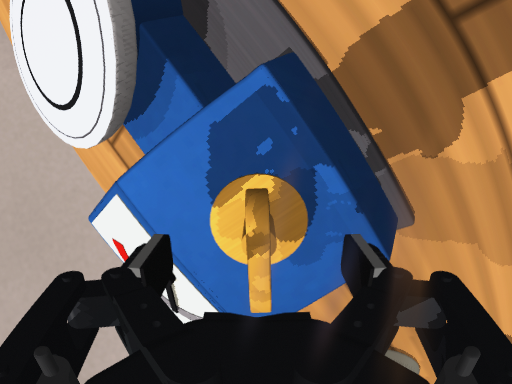

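The wing stands nearly vertical at column 258, centred between the pads (172, 343). Close.

Emit:
jog_arm(motion="1 1 0.5 0 0 -1 40; 0 0 0 0 0 0 0; 0 0 0 0 0 0 0; 0 0 0 0 0 0 0; 0 0 0 0 0 0 0; 0 0 0 0 0 0 0; 0 0 0 0 0 0 0; 0 0 0 0 0 0 0")

```text
t: 11.35
eef_pos: [0.5695, 0.0703, 0.1106]
tool_rot: [-1.18, 2.284, -0.382]
force: [0.1, 0.7, 0.1]
opening: 0.0128
```

Emit:
jog_arm(motion="0 0 0 0 0 4 0; 0 0 0 0 0 8 0; 0 0 0 0 0 8 0; 0 0 0 0 0 8 0; 0 0 0 0 0 8 0; 0 0 0 0 0 8 0; 0 0 0 0 0 8 0; 0 0 0 0 0 8 0")

```text
t: 12.15
eef_pos: [0.5698, 0.0694, 0.1109]
tool_rot: [0.164, 2.52, 0.041]
force: [-1.5, -0.3, 0.7]
opening: 0.0128
```

```bash
python3 - <<'E'
from h import *
plan(KEY-.0147*OUT,keyrot(38),0,mm=20)
im=optics.get_image("wrist");t=optics.get_image("scene");u=optics.get_image("top")
cv2.imwrite("pics/w6.png",np.hstack([cv2.resize(u[130:190,200:270],(400,343),interpolation=cv2.INTER_CUBIC),cv2.resize(t[180:270,230:335],(400,343),interpolation=cv2.INTER_CUBIC)]))
E
```

```text
t 12.15 at [0.5698 0.0694 0.1109] j [  1. -26. -41.  39.  -1.   8.] F [-1.5 -0.3  0.7] open 0.0128 dist mm [-0.1  0.2 -2.8] rot [ 0.1  0.3 31.4] rows 4
0.4 0.0 0.6 0.0 0.1 7.8 0; 0.4 -0.1 0.6 0.0 0.1 7.8 0; 0.4 -0.1 0.6 0.0 0.1 7.8 0; 0.4 -0.2 0.6 0.0 0.1 7.8 0
```

View pics/w6.png

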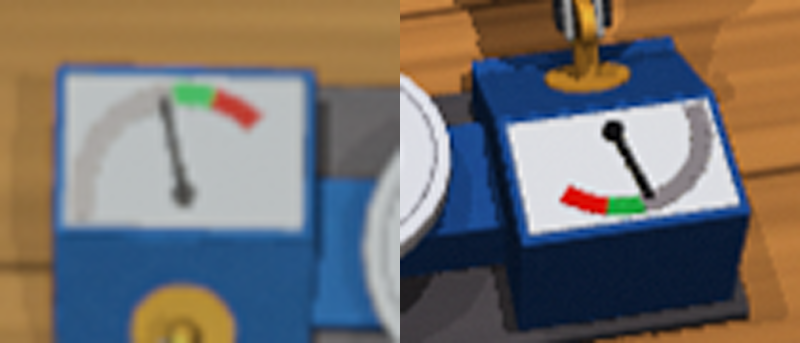

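Emit:
jog_arm(motion="0 0 0 0 0 8 0; 0 0 0 0 0 8 0; 0 0 0 0 0 8 0; 0 0 0 0 0 6.5 0; 0 0 0 0 0 0 0; 0 0 0 0 0 0 0")

```text
t: 12.9
eef_pos: [0.5696, 0.0689, 0.1108]
tool_rot: [0.816, 2.41, 0.247]
force: [-1.2, -0.2, 0.6]
opening: 0.0124
```

```bash
python3 - <<'E'
from h import *
plan(KEY-.0147*OUT,keyrot(38),0,mm=20)
u=optics.get_image("top");t=optics.get_image("scene")
cv2.imwrite("pics/w7.png",np.hstack([cv2.resize(u[130:190,200:270],(400,343),interpolation=cv2.INTER_CUBIC),cv2.resize(t[180:270,230:335],(400,343),interpolation=cv2.INTER_CUBIC)]))
E
```

```text
t 12.9 at [0.5696 0.0689 0.1108] j [  1. -26. -41.  39.  -1.  38.] F [-1.2 -0.2  0.6] open 0.0124 dist mm [ 0.1  0.7 -2.6] rot [0.1 0.3 1.4] rows 1
1.6 -0.4 2.2 0.1 0.3 1.4 0
```

View pics/w7.png

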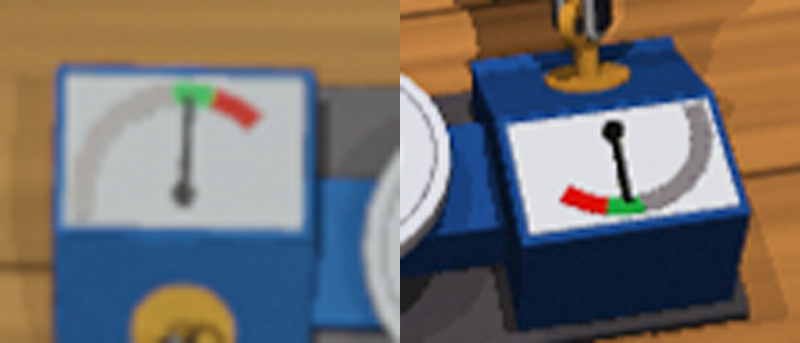

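Emit:
jog_arm(motion="0 0 0 0 0 0 30; 0 0 0 0 0 0 85; 0 0 0 0 0 0 85; 0 0 0 0 0 0 85; 0 0 0 0 0 0 85; 0 0 -20 0 0 0 85; 0 0 -30 0 0 0 85; 0 0 -35 0 0 0 85")

```text
t: 13.8
eef_pos: [0.5171, 0.0694, 0.1744]
tool_rot: [0.818, 2.422, 0.242]
force: [0.8, 0.2, 0.5]
opening: 0.085
```

```bash
python3 - <<'E'
from h import *
plan([.513,.387,.215],down(90),85,mm=40)
u=optics.get_image("top")
cv2.imwrite("pics/w8.png",cv2.resize(u[130:190,200:270],(560,480),interpolation=cv2.INTER_CUBIC))
E
```

```text
t 13.8 at [0.5171 0.0694 0.1744] j [  1. -36. -40.  52.  -1.  38.] F [0.8 0.2 0.5] open 0.085 dist mm [ -4.1 317.6  40.6] rot [ 10.7  33.5 -36.2] rows 9
19.5 29.4 -4.3 1.2 3.7 -4.0 85; 17.7 30.6 -3.7 1.2 3.7 -4.0 85; 15.7 31.7 -3.3 1.2 3.7 -4.0 85; 13.7 32.7 -3.0 1.2 3.7 -4.0 85; 11.5 33.5 -2.9 1.2 3.7 -4.0 85; 9.4 34.2 -2.9 1.2 3.7 -4.0 85; 7.1 34.7 -3.1 1.2 3.7 -4.0 85; 4.9 35.1 -3.4 1.2 3.7 -4.0 85
2.7 35.3 -3.9 1.2 3.7 -4.0 85
```

View pics/w8.png

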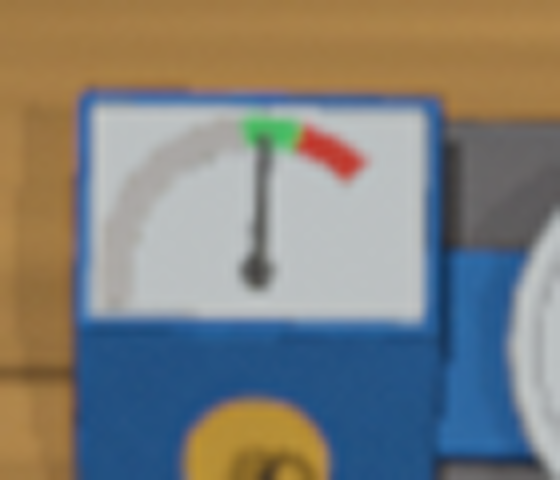

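The pointer stays in the green after release (tip (264,138), green 245–300). Off to the vase.

Emit:
jog_arm(motion="19.5 29.5 -6 1.2 3.7 -4 85; 17.5 30.5 -5 1.2 3.7 -4 85; 15.5 31.5 -4 1.2 3.7 -4 85; 13.5 32.5 -3.5 1.2 3.7 -4 85; 11.5 33.5 -3 1.2 3.7 -4 85; 9.5 34 -3 1.2 3.7 -4 85; 7 34.5 -3 1.2 3.7 -4 85; 5 35 -3.5 1.2 3.7 -4 85")

```text
t: 14.65
eef_pos: [0.5104, 0.3575, 0.2261]
tool_rot: [0.091, 3.069, 0.022]
force: [1.2, -0.4, 0.6]
opening: 0.0851
```

```bash
python3 - <<'E'
from h import *
plan([.513,.387,.215],down(90),85,mm=30)
E
```

```text
t 14.65 at [0.5104 0.3575 0.2261] j [30. 13. 17. 89. -1. 33.] F [ 1.2 -0.4  0.6] open 0.0851 dist mm [  2.6  29.5 -11.1] rot [ 0.8  4.1 -3.4] rows 2
-0.0 14.7 5.8 0.4 2.0 -1.7 85; -0.7 14.7 5.7 0.4 2.0 -1.7 85
```

Emit:
jog_arm(motion="0 15 6 0.4 2 -1.7 85; -0.5 15 6 0.4 2 -1.7 85; 0 0 0 0 0 0 85; 0 0 0 0 0 0 85; 0 0 0 0 0 0 85")

```text
t: 15.15
eef_pos: [0.5152, 0.3948, 0.2113]
tool_rot: [0.014, -3.14, -0.001]
force: [0.2, 0.3, 0.2]
opening: 0.085
```

```bash
cat >> h.py <<'E'
def wproj(k,X):
    c=k["R"]@np.asarray(X)+k["t"];th=np.arctan2(np.hypot(c[0],c[1]),c[2]);a=np.arctan2(c[1],c[0]);f=k["mtx"][0,0]
    return np.array([k["mtx"][0,2]+f*th*np.cos(a),k["mtx"][1,2]+f*th*np.sin(a)])
prof=[(.034,0),(.046,.02),(.046,.045),(.021,.082),(.021,.138)]
E
python3 - <<'E'
from h import *
plan([.513,.387,.215],down(90),85,mm=30)
k=optics.get_calibration("wrist");im=optics.get_image("wrist")
th=np.linspace(0,2*np.pi,60)
for rr,z in prof:
    q=np.array([wproj(k,[.513+rr*np.cos(t),.387+rr*np.sin(t),z]) for t in th]).astype(int)
    cv2.polylines(im,[q],True,(0,255,0) if z<.138 else (255,0,0),1)
cv2.imwrite("pics/v3.png",im)
print([(d["bbox"],d["p"]) for d in optics.spot_in("wrist","vase")])
E
```

```text
t 15.15 at [0.5152 0.3948 0.2113] j [32. 22. 26. 94.  0. 31.] F [0.2 0.3 0.2] open 0.085 dist mm [-2.2 -7.8  3.7] rot [ 0.  -0.1  0.5] rows 1
2.3 -7.8 -3.7 0.0 -0.1 0.5 85
[([208.4, 130.6, 294.8, 212.5], 0.6)]
```

View pics/v3.png

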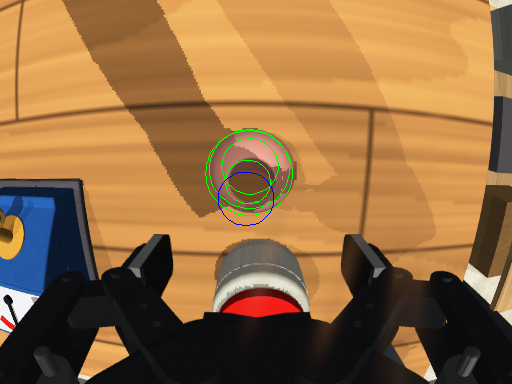

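Emit:
jog_arm(motion="2 -7.8 0 0 0 0.5 85; 0 0 20 0 0 0 85; 0 0 25 0 0 0 85; 0 0 20 0 0 0 85; 0 0 0 0 0 0 85; 0 0 0 0 0 0 85")

```text
t: 15.85
eef_pos: [0.5138, 0.3814, 0.1535]
tool_rot: [0.011, 3.132, 0.008]
force: [-0.2, -0.5, 0.9]
opening: 0.0848
```

```bash
python3 - <<'E'
from h import *
plan([.513,.387,.093],down(90),85,mm=20)
k=optics.get_calibration("wrist");im=optics.get_image("wrist")
th=np.linspace(0,2*np.pi,60)
for rr,z in prof:
    q=np.array([wproj(k,[.513+rr*np.cos(t),.387+rr*np.sin(t),z]) for t in th]).astype(int)
    cv2.polylines(im,[q],True,(0,255,0) if z<.138 else (255,0,0),1)
cv2.imwrite("pics/v4.png",im)
E
```

```text
t 15.85 at [0.5138 0.3814 0.1535] j [31. 19. 16. 86. -0. 31.] F [-0.2 -0.5  0.9] open 0.0848 dist mm [ -0.8   5.6 -60.5] rot [ 0.3  0.6 -0.4] rows 4
0.4 1.3 15.1 0.1 0.1 -0.1 85; 0.3 1.3 15.1 0.1 0.1 -0.1 85; 0.3 1.4 15.1 0.1 0.1 -0.1 85; 0.2 1.4 15.1 0.1 0.1 -0.1 85
```

View pics/v4.png

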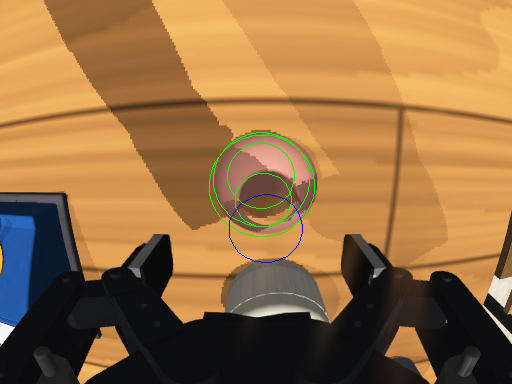

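```bash
python3 - <<'E'
from h import *
k=optics.get_calibration("wrist");im=optics.get_image("wrist")
a=cv2.resize(im[120:250,195:340],None,fx=5,fy=5,interpolation=cv2.INTER_CUBIC)[:,:400*2]
cv2.imwrite("pics/v5.png",a[:600])
E
```

```text
(no output)
```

View pics/v5.png

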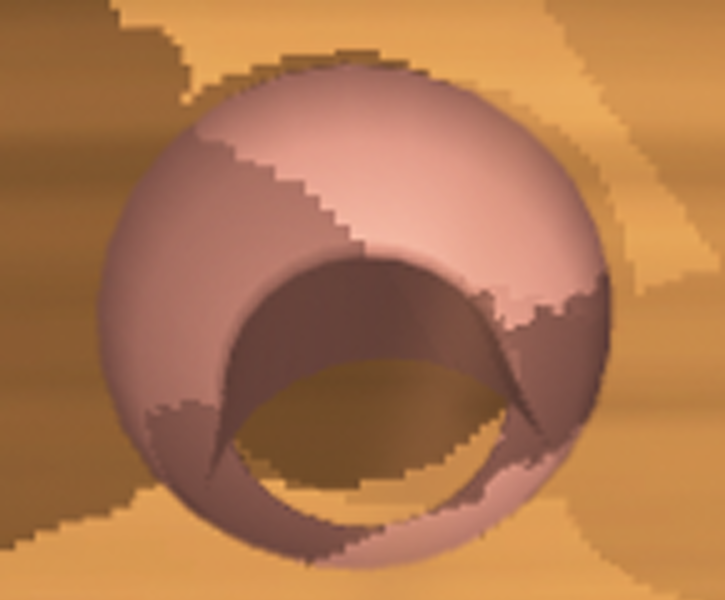

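```bash
python3 - <<'E'
from h import *
for i in range(2):
    k=optics.get_calibration("wrist");p=cur()[0];im=optics.get_image("wrist");print(p.round(4),cur()[0].round(4))
g=cv2.resize(im[120:250,195:340],None,fx=5,fy=5,interpolation=cv2.INTER_CUBIC)
th=np.linspace(0,2*np.pi,90)
for (x,y),col in (((.513,.387),(0,255,0)),((.513,.389),(255,0,0))):
  for rr,z in prof:
    q=(np.array([wproj(k,[x+rr*np.cos(t),y+rr*np.sin(t),z]) for t in th])-[195,120]+.5)*5
    cv2.polylines(g,[q.astype(int)],True,col,1)
cv2.imwrite("pics/v6.png",g)
E
```

```text
[0.5142 0.3818 0.1538] [0.5145 0.3822 0.154 ]
[0.5145 0.3822 0.154 ] [0.5145 0.3824 0.154 ]
```

View pics/v6.png

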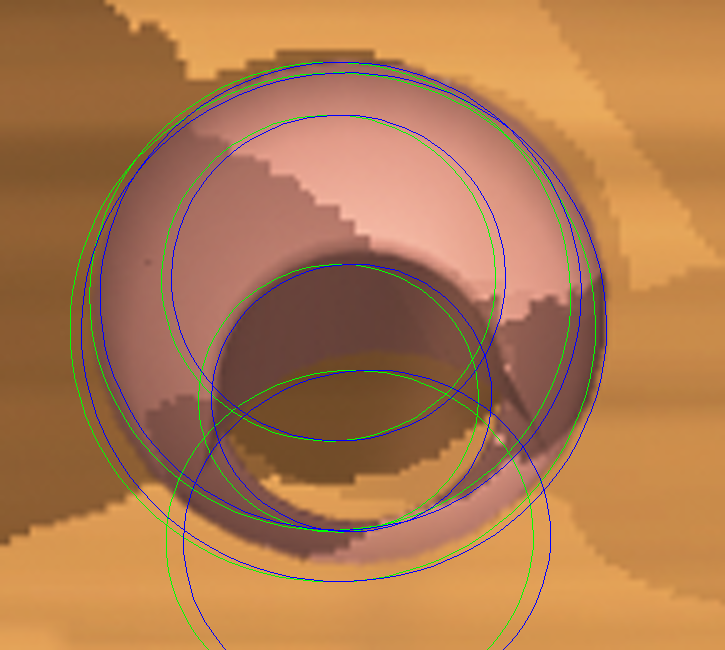

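Emit:
jog_arm(motion="3.5 7.6 0 0.2 0.5 -0.4 85; 0 0 16 0 0 0 85; 0 0 16 0 0 0 85; 0 0 14 0 0 0 85; 0 0 12 0 0 0 85; 0 0 0 0 0 0 85; 0 0 0 0 0 0 85")

```text
t: 16.75
eef_pos: [0.5134, 0.3954, 0.099]
tool_rot: [-0.006, 3.133, 0.013]
force: [0.2, 0.9, -0.0]
opening: 0.085
```

```bash
python3 - <<'E'
from h import *
plan([.511,.390,.093],down(90),85,mm=20)
k=optics.get_calibration("wrist");im=optics.get_image("wrist")
th=np.linspace(0,2*np.pi,60)
for rr,z in prof:
    q=np.array([wproj(k,[.511+rr*np.cos(t),.39+rr*np.sin(t),z]) for t in th]).astype(int)
    cv2.polylines(im,[q],True,(0,255,0) if z<.138 else (255,0,0),1)
cv2.imwrite("pics/v7.png",im)
plan([.511,.390,.093],down(90),85,mm=20)
E
```

```text
t 16.75 at [0.5134 0.3954 0.099 ] j [32. 21. 12. 80.  0. 31.] F [ 0.2  0.9 -0. ] open 0.085 dist mm [-2.4 -5.4 -6. ] rot [0.5 0.5 0.2] rows 1
2.5 -5.4 5.9 0.5 0.5 0.2 85
t 16.8 at [0.5133 0.3953 0.0989] j [32. 21. 12. 80.  0. 31.] F [-0.1 -0.1 -0. ] open 0.085 dist mm [-2.3 -5.3 -5.9] rot [0.5 0.5 0.2] rows 1
2.4 -5.3 5.8 0.5 0.5 0.2 85
```

View pics/v7.png

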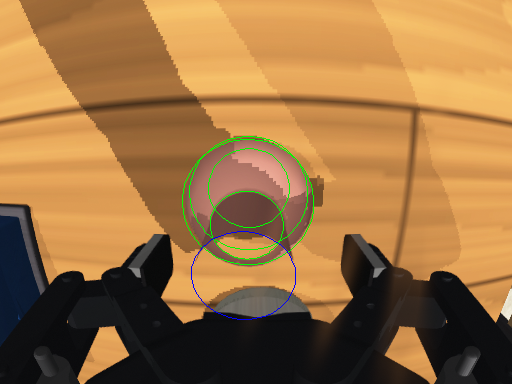

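Emit:
jog_arm(motion="2.3 -3.5 3 0.5 0.5 0.2 85; 0 0 3 0 0 0 85; 0 0 0 0 0 0 85; 0 0 0 0 0 0 85")

```text
t: 17.2
eef_pos: [0.512, 0.392, 0.0946]
tool_rot: [0.001, 3.14, 0.001]
force: [0.1, -0.8, 0.2]
opening: 0.085
```

```bash
python3 - <<'E'
from h import *
plan([.511,.391,.093],down(90),85,mm=20)
im=optics.get_image("wrist")
cv2.imwrite("pics/v8.png",im)
plan([.511,.391,.093],down(90),85,mm=20)
E
```

```text
t 17.2 at [0.512  0.392  0.0946] j [31. 21. 11. 80. -0. 32.] F [ 0.1 -0.8  0.2] open 0.085 dist mm [-1.  -1.  -1.6] rot [ 0.   0.1 -0. ] rows 1
1.0 -1.0 1.6 0.0 0.1 -0.0 85
t 17.25 at [0.512  0.392  0.0946] j [32. 21. 11. 80. -0. 32.] F [0.8 0.5 0.2] open 0.085 dist mm [-1.  -1.  -1.6] rot [ 0.   0.1 -0. ] rows 1
1.0 -1.0 1.6 0.0 0.1 -0.0 85
```

View pics/v8.png

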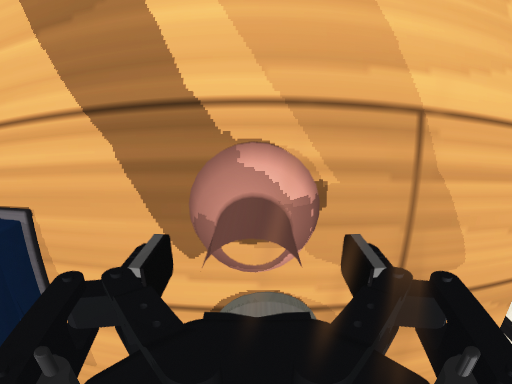

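Emit:
jog_arm(motion="0.7 -1.6 1 0 0 0 70; 0 0 0 0 0 0 55; 0 0 0 0 0 0 50; 0 0 0 0 0 0 47; 0 0 0 0 0 0 47; 0 0 0 0 0 0 47")

```text
t: 17.85
eef_pos: [0.5115, 0.3904, 0.0941]
tool_rot: [0.001, 3.139, 0.002]
force: [0.8, -0.4, 0.6]
opening: 0.0466
```

```bash
python3 - <<'E'
from h import *
im=optics.get_image("wrist")
cv2.imwrite("pics/v9.png",im)
plan([.511,.391,.093],down(90),85,mm=20)
E
```

```text
t 17.9 at [0.5115 0.3904 0.0942] j [31. 21. 11. 80. -0. 31.] F [ 0.1 -0.3 -0. ] open 0.0471 dist mm [-0.5  0.6 -1.2] rot [ 0.1  0.2 -0. ] rows 1
0.5 0.6 1.2 0.1 0.2 -0.0 85
```

View pics/v9.png

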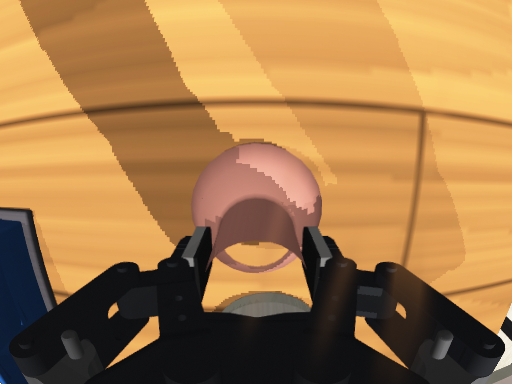

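The neck is centred between the pads (columns 212 and 302). Closing fully.

Emit:
jog_arm(motion="0 0 0 0 0 0 38; 0 0 0 0 0 0 30; 0 0 0 0 0 0 30; 0 0 0 0 0 0 30; 0 0 0 0 0 0 30; 0 0 -3 0 0 0 30; 0 0 -8 0 0 0 30; 0 0 0 0 0 0 30")

```text
t: 18.7
eef_pos: [0.5105, 0.3897, 0.1041]
tool_rot: [-0.001, -3.141, 0.001]
force: [-0.3, 0.7, -1.7]
opening: 0.0413
```

```bash
python3 - <<'E'
from h import *
im=optics.get_image("wrist");t=optics.get_image("scene")
cv2.imwrite("pics/v10.png",np.hstack([cv2.resize(im,(400,300)),cv2.resize(t[130:250,300:460],(400,300))]))
plan([.511,.391,.29],down(90),30,mm=20)
E
```

```text
t 18.8 at [0.5099 0.3894 0.1029] j [31. 21. 12. 81. -0. 31.] F [ 0.6  0.4 -2.3] open 0.0415 dist mm [  1.1   1.6 187.1] rot [-0.1 -0.1 -0. ] rows 10
-0.1 0.1 -18.7 -0.0 -0.0 -0.0 30; -0.1 0.1 -18.7 -0.0 -0.0 -0.0 30; -0.1 0.1 -18.7 -0.0 -0.0 -0.0 30; -0.1 0.1 -18.7 -0.0 -0.0 -0.0 30; -0.1 0.1 -18.7 -0.0 -0.0 -0.0 30; -0.1 0.1 -18.7 -0.0 -0.0 -0.0 30; -0.1 0.2 -18.7 -0.0 -0.0 -0.0 30; -0.1 0.2 -18.7 -0.0 -0.0 -0.0 30
-0.1 0.2 -18.7 -0.0 -0.0 -0.0 30; -0.1 0.2 -18.7 -0.0 -0.0 -0.0 30
```

View pics/v10.png

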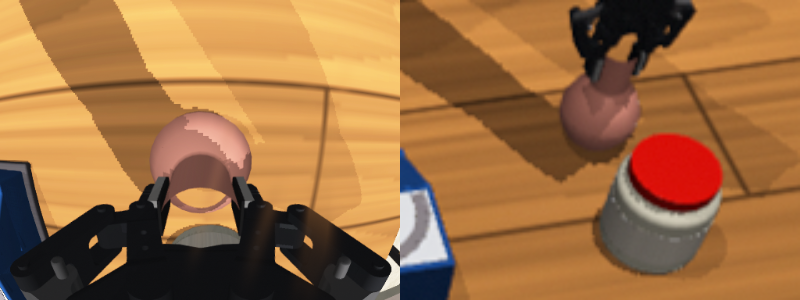

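Emit:
jog_arm(motion="0 0 -15 0 0 0 30; 0 0 -24 0 0 0 30; 0 0 -25 0 0 0 30; 0 0 -25 0 0 0 30; 0 0 -25 0 0 0 30; 0 0 -25 0 0 0 30; 0 0 -25 0 0 0 30; 0 0 -10 0 0 0 30")

```text
t: 19.6
eef_pos: [0.5081, 0.3885, 0.286]
tool_rot: [-0.001, -3.136, 0.006]
force: [-0.1, -0.1, -2.8]
opening: 0.0415
```

```bash
python3 - <<'E'
from h import *
plan([.65,.13,.28],down(90),30,mm=25)
plan([.635,-.127,.28],down(90),30,mm=25)
E
```

```text
t 19.6 at [0.5081 0.3885 0.286 ] j [ 31.  23.  36. 103.  -0.  31.] F [-0.1 -0.1 -2.8] open 0.0415 dist mm [ 141.9 -258.5   -6. ] rot [-0.2 -0.3 -0. ] rows 12
-11.8 -21.5 0.5 -0.0 -0.0 -0.0 30; -11.8 -21.5 0.5 -0.0 -0.0 -0.0 30; -11.8 -21.5 0.5 -0.0 -0.0 -0.0 30; -11.8 -21.5 0.5 -0.0 -0.0 -0.0 30; -11.8 -21.5 0.5 -0.0 -0.0 -0.0 30; -11.8 -21.5 0.5 -0.0 -0.0 -0.0 30; -11.8 -21.5 0.5 -0.0 -0.0 -0.0 30; -11.8 -21.5 0.5 -0.0 -0.0 -0.0 30
-11.8 -21.5 0.5 -0.0 -0.0 -0.0 30; -11.8 -21.5 0.5 -0.0 -0.0 -0.0 30; -11.8 -21.5 0.5 -0.0 -0.0 -0.0 30; -11.8 -21.5 0.5 -0.0 -0.0 -0.0 30
t 19.6 at [0.5081 0.3885 0.286 ] j [ 31.  23.  36. 103.  -0.  31.] F [-0.1 -0.1 -2.8] open 0.0415 dist mm [ 126.9 -515.5   -6. ] rot [-0.2 -0.3 -0. ] rows 22
-5.8 -23.4 0.3 -0.0 -0.0 -0.0 30; -5.8 -23.4 0.3 -0.0 -0.0 -0.0 30; -5.8 -23.4 0.3 -0.0 -0.0 -0.0 30; -5.8 -23.4 0.3 -0.0 -0.0 -0.0 30; -5.8 -23.4 0.3 -0.0 -0.0 -0.0 30; -5.8 -23.4 0.3 -0.0 -0.0 -0.0 30; -5.8 -23.4 0.3 -0.0 -0.0 -0.0 30; -5.8 -23.4 0.3 -0.0 -0.0 -0.0 30
-5.8 -23.4 0.3 -0.0 -0.0 -0.0 30; -5.8 -23.4 0.3 -0.0 -0.0 -0.0 30; -5.8 -23.4 0.3 -0.0 -0.0 -0.0 30; -5.8 -23.4 0.3 -0.0 -0.0 -0.0 30; -5.8 -23.4 0.3 -0.0 -0.0 -0.0 30; -5.8 -23.4 0.3 -0.0 -0.0 -0.0 30; -5.8 -23.4 0.3 -0.0 -0.0 -0.0 30; -5.8 -23.4 0.3 -0.0 -0.0 -0.0 30
-5.8 -23.4 0.3 -0.0 -0.0 -0.0 30; -5.8 -23.4 0.3 -0.0 -0.0 -0.0 30; -5.8 -23.4 0.3 -0.0 -0.0 -0.0 30; -5.8 -23.4 0.3 -0.0 -0.0 -0.0 30; -5.8 -23.4 0.3 -0.0 -0.0 -0.0 30; -5.8 -23.4 0.3 -0.0 -0.0 -0.0 30
```

Straight line at foot height ~0.19 m clears the key (~0.15) and the tub (0.12).

Emit:
jog_arm(motion="-3 -12 0 0 0 0 30; -6 -23 0 0 0 0 30; -6 -23.5 0 0 0 0 30; -6 -23.5 0 0 0 0 30; -6 -23.5 0 0 0 0 30; -6 -23.5 0 0 0 0 30; -6 -23.5 0 0 0 0 30; -6 -23.5 0 0 0 0 30")

```text
t: 20.4
eef_pos: [0.5537, 0.2035, 0.2891]
tool_rot: [0.006, -3.139, 0.007]
force: [0.8, -0.7, -2.1]
opening: 0.0413
```

Emit:
jog_arm(motion="-6 -23.5 0 0 0 0 30; -6 -23.5 0 0 0 0 30; -6 -23.5 0 0 0 0 30; -6 -23.5 0 0 0 0 30; -6 -23.5 0 0 0 0 30; -6 -23.5 0 0 0 0 30; -6 -23.5 0 0 0 0 30; -6 -23.5 0 0 0 0 30")

```text
t: 21.2
eef_pos: [0.5982, -0.0007, 0.2866]
tool_rot: [-0.001, -3.131, 0.014]
force: [-0.9, 0.1, -2.5]
opening: 0.0416
```

```bash
python3 - <<'E'
from h import *
plan([.635,-.127,.26],down(90),30,mm=25)
E
```

```text
t 21.2 at [ 0.5982 -0.0007  0.2866] j [ -6.  16.  27. 102.  -1.  -6.] F [-0.9  0.1 -2.5] open 0.0416 dist mm [  36.8 -126.3  -26.6] rot [-0.5 -0.6 -0. ] rows 6
-6.2 -21.0 4.6 -0.1 -0.1 -0.0 30; -6.2 -21.0 4.5 -0.1 -0.1 -0.0 30; -6.2 -21.0 4.5 -0.1 -0.1 -0.0 30; -6.2 -21.0 4.5 -0.1 -0.1 -0.0 30; -6.2 -21.0 4.5 -0.1 -0.1 -0.0 30; -6.2 -21.0 4.5 -0.1 -0.1 -0.0 30
```

Emit:
jog_arm(motion="-6 -21 4 -0.1 -0.1 0 30; -6 -21 4 -0.1 -0.1 0 30; -6 -20 4 -0.1 -0.1 0 30; -6 -18 4 -0.1 -0.1 0 30; -6 -15 4 -0.1 -0.1 0 30; -6 -10 4 -0.1 -0.1 0 30; 0 0 0 0 0 0 30; 0 0 0 0 0 0 30")

```text
t: 22.0
eef_pos: [0.63, -0.1194, 0.2583]
tool_rot: [-0.015, -3.133, -0.001]
force: [-0.9, 0.1, -2.4]
opening: 0.041
```

```bash
python3 - <<'E'
from h import *
plan([.635,-.127,.215],down(90),30,mm=15)
im=optics.get_image("wrist");t=optics.get_image("scene");u=optics.get_image("top")
cv2.imwrite("pics/p1.png",np.hstack([cv2.resize(im,(400,300)),cv2.resize(t[150:290,160:347],(400,300))]))
cv2.imwrite("pics/p1t.png",cv2.resize(u[110:230,200:360],(640,480)))
plan([.635,-.127,.215],down(90),30,mm=15)
E
```

```text
t 22.0 at [ 0.63   -0.1194  0.2583] j [-17.  22.  32. 100.  -0. -16.] F [-0.9  0.1 -2.4] open 0.041 dist mm [  5.   -7.6 -43.3] rot [ 0.  -0.5 -0.5] rows 3
-1.8 -2.5 14.4 0.0 -0.2 -0.2 30; -1.8 -2.5 14.4 0.0 -0.2 -0.2 30; -1.7 -2.5 14.4 0.0 -0.2 -0.2 30
t 22.15 at [ 0.6302 -0.1187  0.2588] j [-17.  22.  32. 100.  -0. -16.] F [-0.6  1.  -2.2] open 0.0415 dist mm [  4.8  -8.3 -43.8] rot [-0.  -0.4 -0.5] rows 3
-1.7 -2.8 14.6 -0.0 -0.1 -0.2 30; -1.7 -2.8 14.6 -0.0 -0.1 -0.2 30; -1.7 -2.8 14.6 -0.0 -0.1 -0.2 30
```

View pics/p1.png

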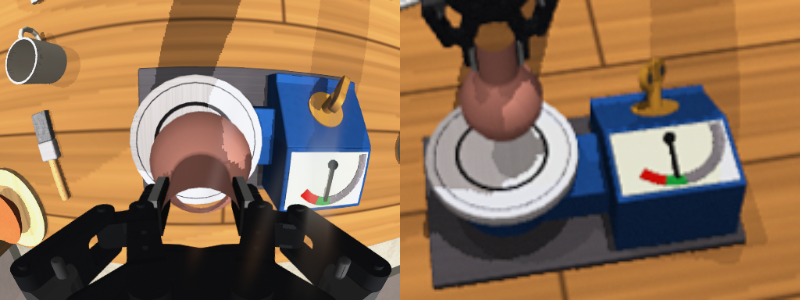

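View pics/p1t.png

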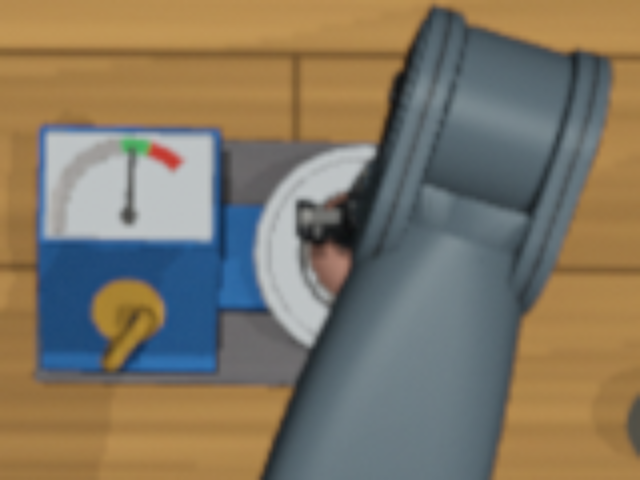

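Emit:
jog_arm(motion="-2 -2.5 12 0 -0.1 -0.2 30; -2 -2.5 12 0 -0.1 -0.2 30; -1 -1.5 10 0 -0.2 -0.1 30; 0 0 6 0 0 0 30; 0 0 0 0 0 0 30; 0 0 0 0 0 0 30")

```text
t: 22.75
eef_pos: [0.6347, -0.1229, 0.2146]
tool_rot: [0.008, -3.14, -0.001]
force: [-0.3, -0.2, -3.1]
opening: 0.0412
```

```bash
python3 - <<'E'
from h import *
plan([.635,-.127,.2],down(90),30,mm=15)
t=optics.get_image("scene");im=optics.get_image("wrist")
cv2.imwrite("pics/p2.png",np.hstack([cv2.resize(im,(400,300)),cv2.resize(t[150:290,160:347],(400,300))]))
E
```

```text
t 22.75 at [ 0.6347 -0.1229  0.2146] j [-17.  22.  26.  94.   0. -17.] F [-0.3 -0.2 -3.1] open 0.0412 dist mm [  0.3  -4.1 -14.6] rot [ 0.1 -0.1  0.3] rows 2
-0.1 -2.0 7.3 0.0 -0.0 0.1 30; -0.1 -2.0 7.3 0.0 -0.0 0.1 30
```

View pics/p2.png

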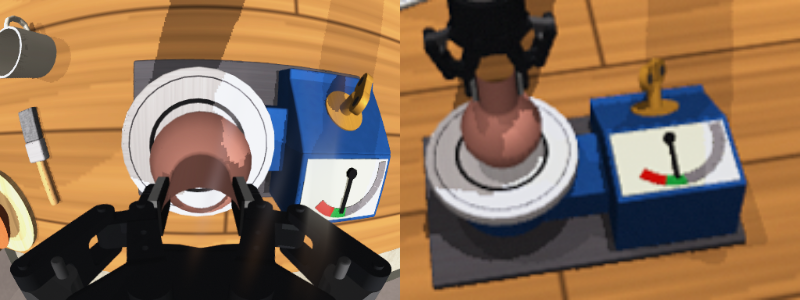

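Emit:
jog_arm(motion="0 -2 4 0 0 0.2 30; 0 -1.5 4 0 0 0 30; 0 0 2 0 0 0 30; 0 0 0 0 0 0 30; 0 0 0 0 0 0 30")

```text
t: 23.35
eef_pos: [0.6357, -0.1273, 0.2058]
tool_rot: [-0.001, 3.139, -0.0]
force: [0.0, 0.8, -2.5]
opening: 0.0415
```

```bash
python3 - <<'E'
from h import *
plan([.635,-.127,.2],down(90),30,mm=15)
E
```

```text
t 23.35 at [ 0.6357 -0.1273  0.2058] j [-17.  21.  24.  93.   0. -17.] F [ 0.   0.8 -2.5] open 0.0415 dist mm [-0.7  0.3 -5.8] rot [-0.   0.1  0. ] rows 1
0.8 0.3 5.8 -0.0 0.1 0.0 30
```

Emit:
jog_arm(motion="0 0 2 0 0 0 30; 0 0 2 0 0 0 30; 0 0 0 0 0 0 30")

```text
t: 23.65
eef_pos: [0.6359, -0.1272, 0.2018]
tool_rot: [-0.001, 3.139, -0.001]
force: [0.1, 0.7, -2.3]
opening: 0.0412
```

Emit:
jog_arm(motion="0 0 1.5 0 0 0 30; 0 0 0 0 0 0 30")

```text
t: 23.85
eef_pos: [0.6359, -0.1272, 0.2001]
tool_rot: [-0.001, 3.139, -0.001]
force: [-0.4, 0.4, -2.6]
opening: 0.0415
```

Emit:
jog_arm(motion="0 0 1.2 0 0 0 30; 0 0 0 0 0 0 30")

```text
t: 24.05
eef_pos: [0.6363, -0.1273, 0.1997]
tool_rot: [-0.002, 3.137, -0.001]
force: [-0.2, 0.7, -2.7]
opening: 0.0416
```

Emit:
jog_arm(motion="0 0 1.2 0 0 0 30; 0 0 0 0 0 0 30")

```text
t: 24.25
eef_pos: [0.6366, -0.1274, 0.1996]
tool_rot: [-0.001, 3.136, -0.002]
force: [-1.1, -0.7, -2.9]
opening: 0.0418
```

Emit:
jog_arm(motion="0 0 2 0 0 0 30; 0 0 0 0 0 0 30; 0 0 0 0 0 0 30")

```text
t: 24.55
eef_pos: [0.6373, -0.1275, 0.1996]
tool_rot: [-0.002, 3.132, -0.003]
force: [0.6, -0.1, -1.4]
opening: 0.0413
```

```bash
python3 - <<'E'
from h import *
plan([.635,-.127,.1985],down(90),30,mm=15)
t=optics.get_image("scene");im=optics.get_image("wrist")
cv2.imwrite("pics/p3.png",np.hstack([cv2.resize(im,(400,300)),cv2.resize(t[170:240,165:258],(400,300),interpolation=cv2.INTER_CUBIC)]))
E
```

```text
t 24.55 at [ 0.6373 -0.1275  0.1996] j [-17.  21.  23.  92.   0. -17.] F [ 0.6 -0.1 -1.4] open 0.0413 dist mm [-2.3  0.5 -1.1] rot [-0.1  0.5  0.1] rows 1
2.3 0.5 1.0 -0.1 0.5 0.1 30
```

View pics/p3.png

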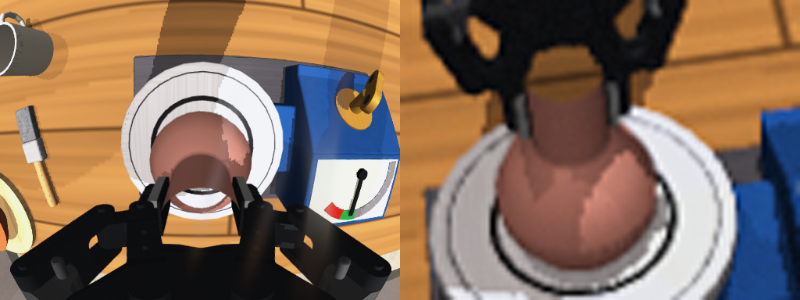

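Emit:
jog_arm(motion="1 0 2 0 0.5 0 30; 0 0 0 0 0 0 30; 0 0 0 0 0 0 30")

```text
t: 24.95
eef_pos: [0.6379, -0.1276, 0.1995]
tool_rot: [-0.002, 3.137, -0.004]
force: [0.3, -0.2, 0.7]
opening: 0.0411
```

```bash
python3 - <<'E'
from h import *
plan([.635,-.127,.1985],down(90),30,mm=15)
print(cur()[2]["moment"])
E
```

```text
t 24.95 at [ 0.6379 -0.1276  0.1995] j [-17.  21.  24.  92.  -0. -17.] F [ 0.3 -0.2  0.7] open 0.0411 dist mm [-2.9  0.6 -1. ] rot [-0.1  0.3  0.1] rows 1
2.9 0.6 1.0 -0.1 0.3 0.1 30
[ 0.01886561 -0.0538698   0.01496479]
```

Emit:
jog_arm(motion="0 0 0 0 0 0 44; 0 0 0 0 0 0 48; 0 0 0 0 0 0 55; 0 0 0 0 0 0 70; 0 0 0 0 0 0 85; 0 0 0 0 0 0 85; 0 0 0 0 0 0 85")

```text
t: 25.65
eef_pos: [0.6372, -0.1277, 0.1986]
tool_rot: [-0.001, 3.139, -0.004]
force: [0.4, -0.9, 0.6]
opening: 0.0847
```

```bash
python3 - <<'E'
from h import *
plan([.635,-.127,.3],down(90),85,mm=20)
t=optics.get_image("scene");im=optics.get_image("wrist")
cv2.imwrite("pics/p4.png",np.hstack([cv2.resize(im,(400,300)),cv2.resize(t[150:290,160:347],(400,300),interpolation=cv2.INTER_CUBIC)]))
E
```

```text
t 25.65 at [ 0.6372 -0.1277  0.1986] j [-17.  22.  24.  92.  -0. -17.] F [ 0.4 -0.9  0.6] open 0.0847 dist mm [ -2.2   0.7 101.4] rot [-0.1  0.2  0.1] rows 6
0.3 0.1 -16.9 -0.0 0.0 0.0 85; 0.3 0.1 -16.9 -0.0 0.0 0.0 85; 0.3 0.1 -16.9 -0.0 0.0 0.0 85; 0.3 0.1 -16.9 -0.0 0.0 0.0 85; 0.4 0.1 -16.9 -0.0 0.0 0.0 85; 0.4 0.1 -16.9 -0.0 0.0 0.0 85
```

View pics/p4.png

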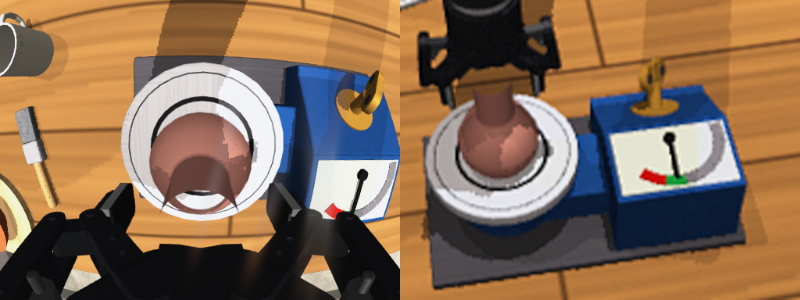

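The vase stands alone in the ring. Withdraw upwards, then back off.

Emit:
jog_arm(motion="0 0 -8 0 0 0 85; 0 0 -15 0 0 0 85; 0 0 -20 0 0 0 85; 0 0 -20 0 0 0 85; 0 0 -20 0 0 0 85; 0 0 -15 0 0 0 85; 0 0 -10 0 0 0 85; 15 0 0 0 0 0 85")

```text
t: 26.55
eef_pos: [0.6224, -0.1273, 0.3131]
tool_rot: [-0.002, 3.138, -0.004]
force: [0.6, -0.9, 0.6]
opening: 0.0848
```

Emit:
jog_arm(motion="30 0 0 0 0 0 85; 40 0 0 0 0 0 85; 40 0 0 0 0 0 85; 40 0 0 0 0 0 85; 40 0 0 0 0 0 85; 20 0 0 0 0 0 85; 0 0 0 0 0 0 85; 0 0 0 0 0 0 85")

```text
t: 27.35
eef_pos: [0.4056, -0.1277, 0.3181]
tool_rot: [-0.002, 3.125, -0.014]
force: [0.6, -0.2, 0.6]
opening: 0.0852
```

```bash
python3 - <<'E'
from h import *
p,_,o=cur();print(p,o["t"],o["force"],np.abs(o["qvel"]).max())
t=optics.get_image("scene");u=optics.get_image("top")
cv2.imwrite("pics/f1.png",np.hstack([cv2.resize(u[120:240,200:360],(400,300),interpolation=cv2.INTER_CUBIC),cv2.resize(t[150:290,160:347],(400,300),interpolation=cv2.INTER_CUBIC)]))
cv2.imwrite("pics/f2.png",t)
for c in ("top","scene"):
  for n in ("mug","tub","brush"): print(c,n,[(np.round(d["bbox"],0),d["p"]) for d in optics.spot_in(c,n)[:1]])
E
```

```text
[ 0.40557135 -0.12769526  0.31805345] 27.35 [ 0.64650876 -0.16296509  0.62947336] 0.02520128545627335
top mug [(array([357., 204., 384., 242.]), 0.76)]
top tub [(array([115., 149., 156., 181.]), 0.86)]
top brush [(array([364., 137., 383., 189.]), 0.7)]
scene mug [(array([ 81., 185., 120., 228.]), 0.83)]
scene tub [(array([376., 181., 432., 240.]), 0.92)]
scene brush [(array([ 85., 241., 106., 310.]), 0.66)]
```

View pics/f1.png

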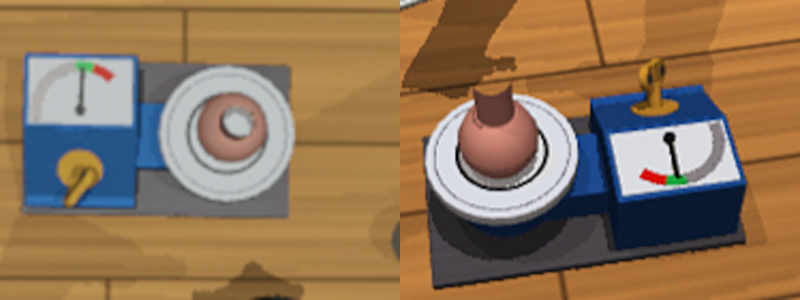

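View pics/f2.png

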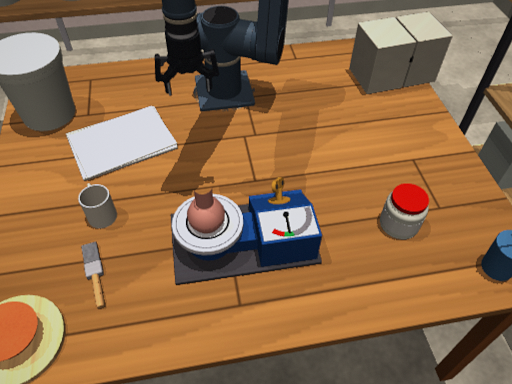

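```bash
python3 -c "
from plant import job;print(job.sign_off())"
```

```text
the job is handed in; nothing more can be done
None
```

The job is done and handed in at about 27.5 s of the 67 s allowed.

- **Key:** I wound it clockwise in two grips, from about 0.26 rad to about 3.8 rad. After I let go, the pointer stayed in the middle of the green and had never reached the red.
- **Vase:** I took it by the neck and lowered it in steps of about 2 mm or less until its weight was off the gripper. I then let go slowly.
- **Last check:** The final pictures show the vase upright inside the black ring and the pointer still in the green. The gripper was clear and touching nothing. The mug, tub and brush were where they started, as far as the pictures can tell.

Two small differences came up:
- **Vase position:** the wrist camera put the vase 2–4 mm from where the fixed cameras had it, so I used the wrist reading for the grasp.
- **Final centring:** by the measured tool position, the vase stands about 3 mm off the wheel's centre. The ring allows about 16 mm.

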